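# Load the temperature soak box and start the soak

### The arm

A 6-joint arm with a two-finger parallel gripper is mounted at the origin on a cart in front of the work surface, level with it; the furniture and walls round the work are solid. World frame = base frame: x ahead of the robot, y to its left, z up, the work surface at z = 0. Lengths are in m, angles in rad, forces in N, time in s.
With the tool pointing down it reaches from about 0.375 to 0.925 m from the base axis. Payload 5.7 kg.
Tool frame: the origin (TCP) lies midway between the tips of the shut fingers; the grasp point (between the pads) lies 19 mm behind it; z points along the fingers, y is the line along which they close (so a half turn about z gives the same grasp; the last joint's range is limited). The gripper opens to 88 mm and grips with 3 to 60 N. Pads are 20 mm wide; open, the fingers measure 115 mm over their backs; the gripper's body (75 mm by 178 mm) begins 61 mm behind the grasp point.
Start: joints at [-1.426, 0.359, 1.51, -0, 1.272, -0.115], TCP at [0.154, -0.58, 0.223] pointing down, gripper open.
Joint ranges: [-2.97, 2.97], [-1.01, 2.36], [0.21, 2.38], [-0.96, 4.11], [0.2, 2.71], [-2.98, 2.98]. Speed limits (rad/s): [2.39, 2.39, 3.14, 3.14, 3.14, 3.14].

### API

Orientations are given as a 3x3 rotation matrix whose columns are the frame's x, y, z axes.
In Python, from rig import monitor, snapshot, manip gives the robot as it stands.
- The arm moves only by the tool servo_tool, never from a script. Its arguments are lists of equal length, an entry for each row: "delta_pos": the shift along the tool's x, y, z in cm, a list of three; "rotation": the turn, a rotation vector about the tool's x, y, z in rad, a list of three; "hand": the opening, from 0 (shut) to 1 (fully open). A call has 1 to 5 rows; each row shifts and turns the commanded pose from where the row before left it, along the tool's axes as they then stand; what a row does not reach is not made up. A row lasts 1/10 s, in which the tool goes at most 50 mm and 8.59 degrees, less where a joint would pass 70% of its speed; a pose out of reach is approached as far as the arm can. A call with a gripper value outside its range is refused whole. The fingers move at their own pace and stop on an object; the grip force is fixed at half the most. Time passes only in rows, so rows that do not move let the fingers close. It gives the time, the measured TCP pose, the force, the opening and the grip force at its end, in the units of the state.
- monitor.get_state(): the state, without advancing time (a new reading comes with each control period).
- snapshot(name): name is "scene" or "top" or "wrist"; returns a dict with "frame" (400x640x3 uint8, red, green, blue), "fx", "fy", "cx", "cy" (pixels), "extrinsics" (4x4, takes a point from camera to world coordinates). Camera axes: x right, y down, z forward; pixel columns grow to the right and rows downward; lengths in m; the calibration is good to about 2 mm. A picture is of the moment at which its call begins. There is no depth.
- manip.job_done(): hands the job in; it is judged then, once.
The state is a dict: "clock": time; "joint_positions": joint angles; "dq": joint speeds; "effort": joint torques, N m; "eef_pos": TCP position; "eef_rot": TCP orientation; "force": force on the tool from outside, world axes, zero at the start; "torque": the same for the moment, N m; "gripper_width": opening from 0.0 (shut) to 1.0 (fully open); "grip_force": force on a finger pad.
Only numpy, scipy, OpenCV 4.12 (cv2) and the standard library are available. Lean on these libraries where they do the work, as an engineer would, in place of code of your own. Each camera call takes 0.05 s, during which the arm holds its last target. There are 200 camera calls.

### The job

These turned shafts must soak to room temperature before they can be measured: open the soak box's hood, stand every shaft that is on the worktop upright in the crate, each in an empty cell of its own, and let the shaft already in there keep its cell. Then shut the hood fully and only then turn the start knob clockwise all the way to its stop and let it spring back; leave the bronze bush where it is.

Things in the scene. Friction and masses are not known exactly. Their poses are not given: they have to be found in the camera images.
- soak_box: temperature soak box fixed on the worktop: white tub 159 x 200 mm, rim 53 mm high, holding a grey crate of six cells (2 rows of 3) under a clear hinged hood; a control head 67 mm high is joined on its right (y -110 to -204 mm). Origin on the worktop under the crate's centre; x points away from the robot to the hinge, y left along the rows. Yaw within 0.12 rad
- cell0 (a point): centre of the floor of the front left cell (floor 23 mm above the worktop; cell 48 x 48 mm clear, pitch 58 mm; dividers 10 mm thick; dividers and walls rise 30 mm above the cell floor)
- cell1 (a point): centre of the floor of the front middle cell (floor 23 mm above the worktop; cell 48 x 48 mm clear, pitch 58 mm; dividers 10 mm thick; dividers and walls rise 30 mm above the cell floor)
- cell2 (a point): centre of the floor of the front right cell (floor 23 mm above the worktop; cell 48 x 48 mm clear, pitch 58 mm; dividers 10 mm thick; dividers and walls rise 30 mm above the cell floor)
- cell3 (a point): centre of the floor of the rear left cell (floor 23 mm above the worktop; cell 48 x 48 mm clear, pitch 58 mm; dividers 10 mm thick; dividers and walls rise 30 mm above the cell floor)
- cell4 (a point): centre of the floor of the rear middle cell (floor 23 mm above the worktop; cell 48 x 48 mm clear, pitch 58 mm; dividers 10 mm thick; dividers and walls rise 30 mm above the cell floor)
- cell5 (a point): centre of the floor of the rear right cell (floor 23 mm above the worktop; cell 48 x 48 mm clear, pitch 58 mm; dividers 10 mm thick; dividers and walls rise 30 mm above the cell floor)
- shaft1: turned steel shaft, 54 mm tall: foot collar 40 mm diameter and 18 mm high, above it a plain round journal 22 mm diameter up to the top; about 0.16 kg. Origin at the centre of its underside, z up along its axis. Stands on the worktop at the start, to the left or right of the soak box; 4 or 5 of the five are there
- shaft2: turned steel shaft, 54 mm tall: foot collar 40 mm diameter and 18 mm high, above it a plain round journal 22 mm diameter up to the top; about 0.16 kg. Origin at the centre of its underside, z up along its axis. Stands on the worktop at the start, to the left or right of the soak box; 4 or 5 of the five are there
- shaft3: turned steel shaft, 54 mm tall: foot collar 40 mm diameter and 18 mm high, above it a plain round journal 22 mm diameter up to the top; about 0.16 kg. Origin at the centre of its underside, z up along its axis. Stands on the worktop at the start, to the left or right of the soak box; 4 or 5 of the five are there
- shaft4: turned steel shaft, 54 mm tall: foot collar 40 mm diameter and 18 mm high, above it a plain round journal 22 mm diameter up to the top; about 0.16 kg. Origin at the centre of its underside, z up along its axis. Stands on the worktop at the start, to the left or right of the soak box; 4 or 5 of the five are there
- shaft5: turned steel shaft, 54 mm tall: foot collar 40 mm diameter and 18 mm high, above it a plain round journal 22 mm diameter up to the top; about 0.16 kg. Origin at the centre of its underside, z up along its axis. Stands on the worktop at the start, to the left or right of the soak box; 4 or 5 of the five are there
- early1: the same kind of turned steel shaft, 54 mm tall: foot collar 40 mm diameter and 18 mm high, above it a plain round journal 22 mm diameter up to the top; about 0.16 kg. Origin at the centre of its underside, z up along its axis. Stands already in a cell of the crate at the start; one of the three is there
- early2: the same kind of turned steel shaft, 54 mm tall: foot collar 40 mm diameter and 18 mm high, above it a plain round journal 22 mm diameter up to the top; about 0.16 kg. Origin at the centre of its underside, z up along its axis. Stands already in a cell of the crate at the start; one of the three is there
- early3: the same kind of turned steel shaft, 54 mm tall: foot collar 40 mm diameter and 18 mm high, above it a plain round journal 22 mm diameter up to the top; about 0.16 kg. Origin at the centre of its underside, z up along its axis. Stands already in a cell of the crate at the start; one of the three is there
- bush: bronze bush, 30 mm diameter, 26 mm high with a bore, on the worktop among the shafts; not part of the job. Origin at the centre of its underside
- hood (a joint): clear hood 159 x 200 x 42 mm, thin walls, 0.3 kg, hinged along its rear lower edge: 0 = shut on the tub rim (top 96 mm above the worktop), grows as the front goes up and back, 1.85 = stop, leaning back past upright. A friction hinge (0.4 N m) holds it wherever it is left
- hood_grip (a point): middle of the hood's black bar handle: round bar 10 mm diameter, 110 mm long, parallel to the hinge, 46 mm in front of the hood's front face (41 mm clear behind the bar); 75 mm above the worktop when shut. 213 mm in front of the hinge axis and 18 mm above it when shut; moves with the hood
- hood_hinge (a point): middle of the hood's hinge axis, 95 mm behind the crate centre and 57 mm above the worktop; the axis runs along the soak box's y
- start_knob (a joint): black wing knob on top of the control head, vertical axis: 0 = at rest, grows as it is turned clockwise seen from above, 1.2 = at its stop. A spring (0.03 N m at rest, 0.1 N m at the stop) turns it back to 0 when let go
- knob_grip (a point): middle of the knob's wing, on its axis, 88.5 mm above the worktop: the wing is 50 mm long, 13 mm thick and stands from 77.5 to 99.5 mm above the worktop. The point turns with the knob: its x runs along the wing (at rest 0.6 rad counter-clockwise of the soak box's x), its y across the wing
Things that resemble listed ones, but are neither listed nor needed, are in the scene too. What is shaped like the shaft3 but blue or purple is not meant.

How it is judged:
By the outcome, as a careful person would: the job done as asked, in the order asked, and still so for the second after the job is handed in, with the robot touching nothing.
Of shaft1, shaft2, shaft3, shaft4, shaft5 only 4 to 5 are there at a start; the rules pass over those that are not, and their reading is None.
Of early1, early2, early3 only 1 to 1 are there at a start; the rules pass over those that are not, and their reading is None.
At some moment in a run one of shaft1, shaft2, shaft3, shaft4, shaft5 may be knocked a few centimetres aside while the robot is not near it.
It also fails if it takes over 192 s, if anything falls off the work surface, if the arm or the gripper's body presses on something with over 40 N, if the wrist force passes 120 N, or if a joint passes its speed limit or range.

## Working session

There is one attempt and no reset: what is moved stays moved. The work goes in short steps, Python scripts to look and compute and a tool call to move; the robot and the scene stay as the last step left them, time stands still between calls to the robot, and variables do not carry over. Pictures are saved under pics/ and viewed, at most 14 in all, crops included, and the job is handed in when it is done.

Besides the shell and the picture viewer there is one more tool, called by a JSON object that holds its "fn" and its "kwargs", one argument or row to a line. servo_tool: Moves the arm, as the interface text tells. Its arguments: {"type":"object","properties":{"delta_pos":{"type":"array","items":{"type":"array","items":{"type":"number"}}},"rotation":{"type":"array","items":{"type":"array","items":{"type":"number"}}},"hand":{"type":"array","items":{"type":"number"}}},"required":["delta_pos","rotation","hand"]}

```bash
mkdir -p pics; ls; cat > h.py <<'E'
import numpy as np, cv2
from rig import monitor, snapshot, manip
def snap(n,out=None):
    s=snapshot(n)
    if out: cv2.imwrite(f'pics/{out}.png',s['frame'][:,:,::-1])
    return s
def ray(s,u,v,z):
    T=np.array(s['extrinsics']); d=T[:3,:3]@np.array([(u-s['cx'])/s['fx'],(v-s['cy'])/s['fy'],1.]); o=T[:3,3]
    return o+d*(z-o[2])/d[2]
def proj(s,p):
    T=np.array(s['extrinsics']); c=T[:3,:3].T@(np.array(p)-T[:3,3]); return np.array([s['fx']*c[0]/c[2]+s['cx'],s['fy']*c[1]/c[2]+s['cy']])
E
python3 - <<'E'
from h import *
for n in('top','scene'):
    s=snap(n,n+'0'); print(n,s['fx'],s['cx'],s['cy'],np.round(s['extrinsics'],3).tolist())
st=monitor.get_state(); print(st['clock'],st['eef_pos'],np.round(st['eef_rot'],3).tolist(),st['gripper_width'])
E
```

```text
pics
top 408.2600137352973 318.9002763254032 200.79843079452124 [[0.017, -0.995, 0.098, 0.379], [-1.0, -0.017, 0.001, -0.022], [0.0, -0.098, -0.995, 1.553], [0.0, 0.0, 0.0, 1.0]]
scene 429.94372392681885 312.1994094245918 200.09625049813175 [[-0.431, -0.453, 0.78, -0.657], [-0.902, 0.195, -0.385, 0.567], [0.022, -0.87, -0.493, 0.817], [0.0, 0.0, 0.0, 1.0]]
0.1 [ 0.15402023 -0.57926882  0.22191525] [[0.966, 0.257, -0.0], [0.257, -0.966, 0.002], [0.0, -0.002, -1.0]] 0.9999306921952819
```

View pics/top0.png

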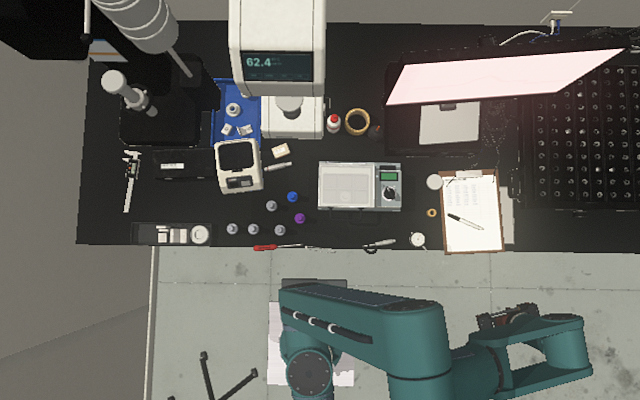

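View pics/scene0.png

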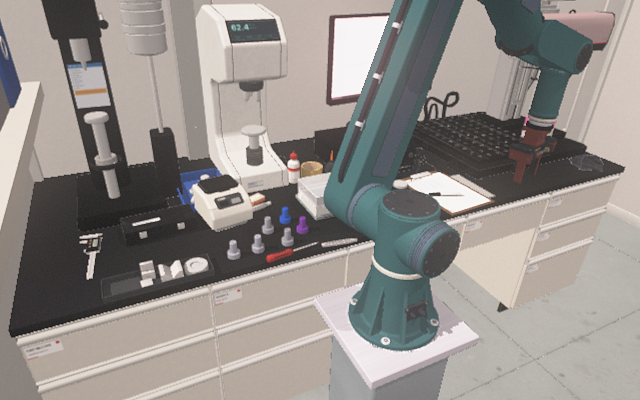

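The soak box is at about top (360,186). There are four grey shaft candidates at (272,206), (232,228), (253,229) and (280,230). The blue one at (292,197) and the purple one at (299,218) are decoys. I'm zooming in to check the white items on the right at (435,182) and (418,240), and the bronze item at (432,212).

```bash
python3 - <<'E'
from h import *
im=cv2.imread('pics/top0.png')
cv2.imwrite('pics/crop0.png',cv2.resize(im[150:255,210:455],None,fx=3.25,fy=3.25,interpolation=cv2.INTER_CUBIC))
s=snap('top')
for u,v in [(272,206),(232,228),(253,229),(280,230),(432,212),(435,182),(418,240)]: print(u,v,ray(s,u,v,.054)[:2].round(3))
E
```

```text
272 206 [0.504 0.152]
232 228 [0.421 0.296]
253 229 [0.418 0.219]
280 230 [0.416 0.12 ]
432 212 [ 0.492 -0.437]
435 182 [ 0.603 -0.45 ]
418 240 [ 0.388 -0.385]
```

View pics/crop0.png

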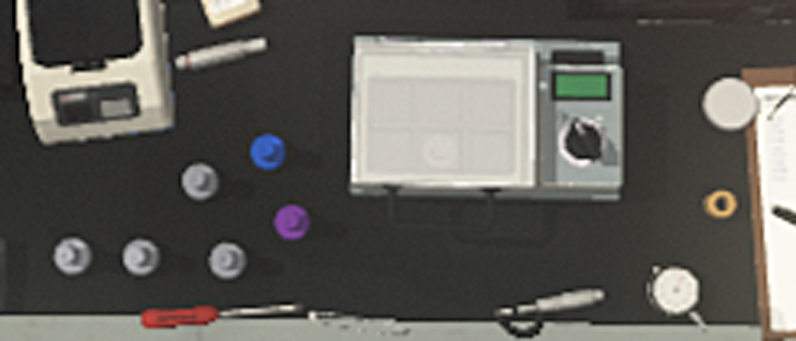

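The crop shows four grey collared shafts, all left of the box: px (272,206), (232,228), (253,229) and (280,230). These fit the description. The blue and purple ones are excluded, and the right-hand items are a white disc, the bush (432,212) and a dial gauge. The early shaft is in the front middle cell. Next I move the arm in for wrist views.

{"fn": "servo_tool", "kwargs": {
  "delta_pos": [
    [0,0,-4],
    [0,0,-4],
    [2,-3,-2],
    [2.5,-3.5,-2],
    [2.5,-3.5,-2]
  ],
  "rotation": [
    [0,0,0.13],
    [0,0,0.13],
    [0,0,0],
    [0,0,0],
    [0,0,0]
  ],
  "hand": [1,1,1,1,1]
}}

```text
clock: 0.65
eef_pos: [0.2245, -0.4787, 0.3632]
eef_rot: [[1.0, -0.001, 0.0], [-0.001, -1.0, 0.001], [0.0, -0.001, -1.0]]
force: [1.1, -0.6, 0.1]
gripper_width: 0.998
grip_force: 0.0
```

{"fn": "servo_tool", "kwargs": {
  "delta_pos": [
    [2.5,-4,0],
    [2.5,-4,0],
    [2.5,-4,0],
    [2.5,-4,0],
    [2.5,-4,0]
  ],
  "rotation": [
    [0,0,0],
    [0,0,0],
    [0,0,0],
    [0,0,0],
    [0,0,0]
  ],
  "hand": [1,1,1,1,1]
}}

```text
clock: 1.15
eef_pos: [0.3496, -0.2781, 0.3626]
eef_rot: [[1.0, -0.001, 0.0], [-0.001, -1.0, 0.0], [0.0, -0.0, -1.0]]
force: [1.1, 0.3, -0.4]
gripper_width: 1.001
grip_force: 0.0
```

{"fn": "servo_tool", "kwargs": {
  "delta_pos": [
    [2.5,-4,0],
    [2.5,-4,0],
    [2.5,-4,0],
    [0,0,0],
    [0,0,0]
  ],
  "rotation": [
    [0,0,0],
    [0,0,0],
    [0,0,0],
    [0,0,0],
    [0,0,0]
  ],
  "hand": [1,1,1,1,1]
}}

```text
clock: 1.65
eef_pos: [0.4243, -0.159, 0.3624]
eef_rot: [[1.0, 0.003, -0.001], [0.003, -1.0, -0.0], [-0.001, 0.0, -1.0]]
force: [0.0, -0.9, -0.8]
gripper_width: 0.999
grip_force: 0.0
```

```bash
python3 - <<'E'
from h import *
s=snap('wrist','w0'); print(s['fx'],s['cx'],s['cy'],np.round(s['extrinsics'],3).tolist())
st=monitor.get_state(); print(st['clock'],st['eef_pos'],np.round(st['eef_rot'],3).tolist(),st['gripper_width'])
E
```

```text
311.8768709605878 313.7261112767923 205.37015207806417 [[0.003, -0.964, -0.266, 0.496], [-1.0, -0.002, -0.001, -0.158], [0.0, 0.266, -0.964, 0.524], [0.0, 0.0, 0.0, 1.0]]
1.7 [ 0.4239028  -0.15995716  0.36241909] [[1.0, 0.001, -0.001], [0.001, -1.0, -0.0], [-0.001, 0.0, -1.0]] 0.9971264561982178
```

View pics/w0.png

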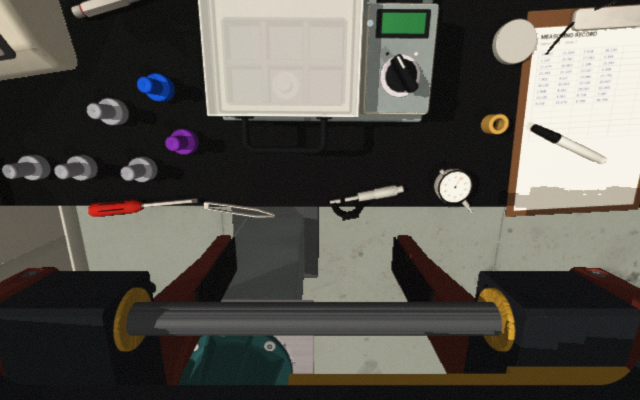

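The wrist view shows the whole work area: hood handle bar around (245–325, 150), knob (402,75), shafts' tops at (95,110), (10,170), (63,168) and (130,172). I'll enlarge it to get the box pose.

```bash
python3 - <<'E'
from h import *
im=cv2.imread('pics/w0.png')
c=im[0:160,195:440]; c=cv2.convertScaleAbs(cv2.resize(c,None,fx=3.25,fy=3.25,interpolation=cv2.INTER_CUBIC),alpha=1,beta=30)
# gamma for dark handle
c=(255*(c/255.)**.6).astype(np.uint8)
cv2.imwrite('pics/wc0.png',c)
E
```

```text
(no output)
```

View pics/wc0.png

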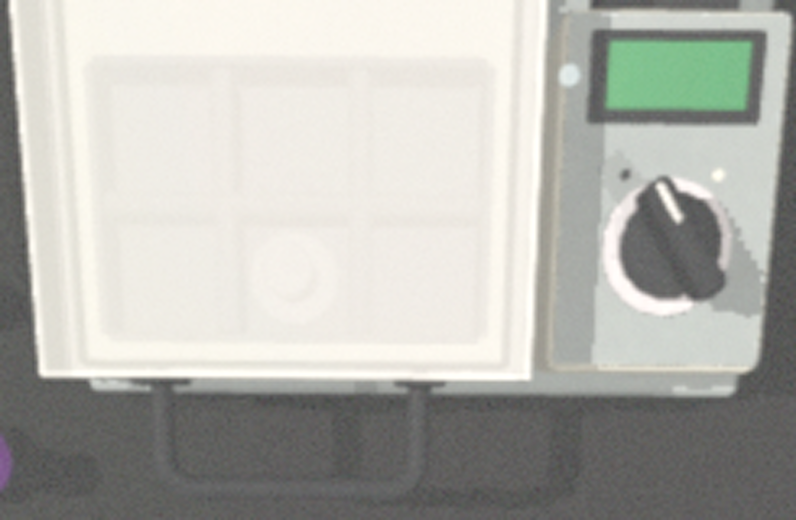

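```bash
python3 - <<'E'
from h import *
s=snap('wrist')
for n,u,v,z in [('bar L',162,489,.075),('bar R',425,489,.075),('barM',292,489,.075),('hoodFL',40,376,.096),('hoodFR',530,379,.096),('headFL',548,368,.067),('headFR',757,370,.067),('headRR',790,15,.067),('early',287,276,.077),('knobbase',667,248,.0775),('wing a',660,185,.0995),('wing b',710,292,.0995)]:
    print(n,ray(s,u/3.25+195-.35,v/3.25-.35,z)[:2].round(4))
f=s['frame'].astype(int); g=cv2.cvtColor(s['frame'],cv2.COLOR_RGB2HSV)
# shafts: low saturation bright enough in dark bench
m=((g[...,2]>70)&(g[...,1]<60)).astype(np.uint8); m[200:]=0; m[:95]=0; m[:,200:]=0
n,l,st,c=cv2.connectedComponentsWithStats(m)
for i in range(1,n):
    if st[i,4]>100: print(st[i],c[i].round(1))
E
```

```text
bar L [ 0.4535 -0.0612]
bar R [ 0.4536 -0.1763]
barM [ 0.4536 -0.1181]
hoodFL [ 0.5008 -0.019 ]
hoodFR [ 0.4997 -0.2177]
headFL [ 0.5045 -0.2292]
headFR [ 0.5037 -0.3196]
headRR [ 0.6389 -0.3195]
early [ 0.5407 -0.1184]
knobbase [ 0.5515 -0.2744]
wing a [ 0.5712 -0.2643]
wing b [ 0.5326 -0.2868]
[ 86  98  38  27 572] [105.1 111.4]
[ 17 156  27  25 328] [ 31.8 167.6]
[ 66 156  26  25 326] [ 80.4 167.6]
[120 158  34  24 488] [136.4 170.5]
[  1 165  17  14 175] [  8.8 171.6]
[ 54 165  16  14 178] [ 61.  171.6]
```

Box yaw is about 0 and its centre is about (0.571, −0.118). The handle bar is at x≈0.454, z 0.075. I'll turn to yaw 90° above the bar.

{"fn": "servo_tool", "kwargs": {
  "delta_pos": [
    [3,-4.2,0],
    [0,0,1.8],
    [0,0,1.8],
    [0,0,1.8],
    [0,0,1.8]
  ],
  "rotation": [
    [0,0,0],
    [0,0,-0.143],
    [0,0,-0.143],
    [0,0,-0.143],
    [0,0,-0.143]
  ],
  "hand": [0.4,0.4,0.4,0.4,0.4]
}}

```text
clock: 2.25
eef_pos: [0.4527, -0.121, 0.2899]
eef_rot: [[0.839, 0.544, -0.0], [0.544, -0.839, -0.0], [-0.0, 0.0, -1.0]]
force: [-0.4, 0.8, -0.1]
gripper_width: 0.582
grip_force: 0.0
```

{"fn": "servo_tool", "kwargs": {
  "delta_pos": [
    [0,0,1.8],
    [0,0,1.8],
    [0,0,1.8],
    [0,0,1.8],
    [0,0,1.8]
  ],
  "rotation": [
    [0,0,-0.143],
    [0,0,-0.143],
    [0,0,-0.143],
    [0,0,-0.143],
    [0,0,-0.143]
  ],
  "hand": [0.4,0.4,0.4,0.4,0.4]
}}

```text
clock: 2.75
eef_pos: [0.4527, -0.1212, 0.2]
eef_rot: [[0.278, 0.961, -0.0], [0.961, -0.278, -0.0], [-0.0, -0.0, -1.0]]
force: [0.1, -0.1, -0.3]
gripper_width: 0.402
grip_force: 0.0
```

{"fn": "servo_tool", "kwargs": {
  "delta_pos": [
    [0,0,1.8],
    [0,0,1.8],
    [0,0,0],
    [0,0,0]
  ],
  "rotation": [
    [0,0,-0.143],
    [0,0,-0.143],
    [0,0,0],
    [0,0,0]
  ],
  "hand": [0.4,0.4,0.4,0.4]
}}

```text
clock: 3.15
eef_pos: [0.4528, -0.1204, 0.1648]
eef_rot: [[0.004, 1.0, -0.001], [1.0, -0.004, 0.0], [0.0, -0.001, -1.0]]
force: [-0.0, -0.7, -0.3]
gripper_width: 0.398
grip_force: 0.0
```

```bash
python3 - <<'E'
from h import *
s=snap('wrist','w1'); print(np.round(s['extrinsics'],3).tolist())
st=monitor.get_state(); print(st['clock'],st['eef_pos'],np.round(st['eef_rot'],3).tolist(),st['gripper_width'],st['joint_positions'])
p=np.array([.4536,-.118,.075]);print(proj(s,p),proj(s,p+[0,.05,0]),proj(s,p-[0,.05,0]))
E
```

```text
[[1.0, -0.004, -0.001, 0.452], [-0.005, -0.964, -0.266, -0.048], [-0.0, 0.266, -0.964, 0.326], [0.0, 0.0, 0.0, 1.0]]
3.2 [ 0.45342741 -0.12037785  0.16529254] [[0.003, 1.0, 0.001], [1.0, -0.003, -0.0], [-0.0, 0.001, -1.0]] 0.40514289918081997 [-4.06874252e-01  2.38115298e-01  1.85550634e+00 -3.26977998e-05
  1.04729813e+00 -4.03611600e-01]
[315.64326543 206.92995635] [315.45455963 146.23984997] [315.81367621 261.73616176]
```

View pics/w1.png

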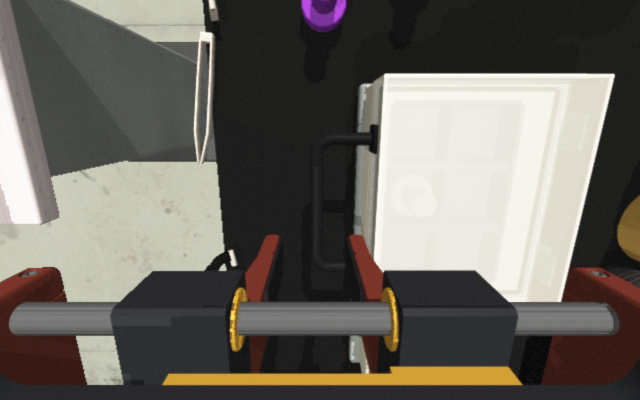

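The bar appears at u≈319 (rows 150–265), between the finger tips at u≈272 and 355, so its x is about 0.456. I'll descend and grip.

{"fn": "servo_tool", "kwargs": {
  "delta_pos": [
    [0.2,0.25,3],
    [0,0,3],
    [0,0,3],
    [0,0,1.9],
    [0,0,0]
  ],
  "rotation": [
    [0,0,0],
    [0,0,0],
    [0,0,0],
    [0,0,0],
    [0,0,0]
  ],
  "hand": [0.4,0.4,0.4,0.4,0.4]
}}

```text
clock: 3.7
eef_pos: [0.4549, -0.1172, 0.0546]
eef_rot: [[0.001, 1.0, -0.003], [1.0, -0.001, 0.001], [0.001, -0.003, -1.0]]
force: [-0.9, 0.4, -0.2]
gripper_width: 0.399
grip_force: 0.0
```

{"fn": "servo_tool", "kwargs": {
  "delta_pos": [
    [0,0,0],
    [0,0,0],
    [0,0,0],
    [0,0,0],
    [0,0,0]
  ],
  "rotation": [
    [0,0,0],
    [0,0,0],
    [0,0,0],
    [0,0,0],
    [0,0,0]
  ],
  "hand": [0,0,0,0,0]
}}

```text
clock: 4.2
eef_pos: [0.455, -0.1174, 0.0566]
eef_rot: [[-0.002, 1.0, -0.001], [1.0, 0.002, -0.0], [-0.0, -0.001, -1.0]]
force: [-4.0, -0.5, 7.9]
gripper_width: 0.105
grip_force: 30.0
```

```bash
python3 - <<'E'
import numpy as np
R=.21376;a=np.arctan2(18,213)
th=np.linspace(0,1.82,13); x=.669-R*np.cos(th+a); z=.057+R*np.sin(th+a)
print(np.c_[np.diff(x),-np.diff(z)].round(4)*100)
E
```

```text
[[ 0.52 -3.2 ]
 [ 0.99 -3.08]
 [ 1.45 -2.9 ]
 [ 1.87 -2.65]
 [ 2.25 -2.33]
 [ 2.57 -1.97]
 [ 2.84 -1.55]
 [ 3.04 -1.11]
 [ 3.18 -0.63]
 [ 3.24 -0.15]
 [ 3.22  0.34]
 [ 3.13  0.83]]
```

{"fn": "servo_tool", "kwargs": {
  "delta_pos": [
    [0,0.2,-1.6],
    [0,0.3,-1.6],
    [0,0.5,-1.55],
    [0,0.5,-1.55],
    [0,0.7,-1.45]
  ],
  "rotation": [
    [0,0,0],
    [0,0,0],
    [0,0,0],
    [0,0,0],
    [0,0,0]
  ],
  "hand": [0,0,0,0,0]
}}

```text
clock: 4.7
eef_pos: [0.4758, -0.1174, 0.1338]
eef_rot: [[-0.002, 1.0, -0.003], [1.0, 0.002, -0.001], [-0.001, -0.003, -1.0]]
force: [-3.5, -3.0, -1.9]
gripper_width: 0.1
grip_force: 30.0
```

{"fn": "servo_tool", "kwargs": {
  "delta_pos": [
    [0,0.75,-1.45],
    [0,0.9,-1.35],
    [0,0.95,-1.3],
    [0,1.1,-1.2],
    [0,1.15,-1.15]
  ],
  "rotation": [
    [0,0,0],
    [0,0,0],
    [0,0,0],
    [0,0,0],
    [0,0,0]
  ],
  "hand": [0,0,0,0,0]
}}

```text
clock: 5.2
eef_pos: [0.5221, -0.1176, 0.1982]
eef_rot: [[-0.002, 1.0, -0.008], [1.0, 0.002, -0.001], [-0.001, -0.008, -1.0]]
force: [-9.8, -4.9, 4.3]
gripper_width: 0.102
grip_force: 30.0
```

{"fn": "servo_tool", "kwargs": {
  "delta_pos": [
    [0,1.25,-1.0],
    [0,1.3,-0.95],
    [0,1.4,-0.8],
    [0,1.45,-0.75],
    [0,1.5,-0.6]
  ],
  "rotation": [
    [0,0,0],
    [0,0,0],
    [0,0,0],
    [0,0,0],
    [0,0,0]
  ],
  "hand": [0,0,0,0,0]
}}

```text
clock: 5.7
eef_pos: [0.5937, -0.1179, 0.2413]
eef_rot: [[-0.002, 1.0, -0.002], [1.0, 0.002, -0.002], [-0.002, -0.002, -1.0]]
force: [-7.5, -3.0, 10.0]
gripper_width: 0.101
grip_force: 30.0
```

{"fn": "servo_tool", "kwargs": {
  "delta_pos": [
    [0,1.55,-0.5],
    [0,1.6,-0.35],
    [0,1.6,-0.3],
    [0,1.6,-0.1],
    [0,1.6,-0.05]
  ],
  "rotation": [
    [0,0,0],
    [0,0,0],
    [0,0,0],
    [0,0,0],
    [0,0,0]
  ],
  "hand": [0,0,0,0,0]
}}

```text
clock: 6.2
eef_pos: [0.6746, -0.1182, 0.2532]
eef_rot: [[-0.001, 1.0, -0.0], [1.0, 0.001, -0.003], [-0.003, -0.0, -1.0]]
force: [-1.9, -3.6, 0.6]
gripper_width: 0.103
grip_force: 30.0
```

{"fn": "servo_tool", "kwargs": {
  "delta_pos": [
    [0,1.6,0.1],
    [0,1.6,0.2],
    [0,1.55,0.4],
    [0,1.5,0.45],
    [0,0,0]
  ],
  "rotation": [
    [0,0,0],
    [0,0,0],
    [0,0,0],
    [0,0,0],
    [0,0,0]
  ],
  "hand": [0,0,0,0,0]
}}

```text
clock: 6.7
eef_pos: [0.7393, -0.1183, 0.2406]
eef_rot: [[-0.001, 1.0, 0.003], [1.0, 0.001, -0.003], [-0.003, 0.003, -1.0]]
force: [2.5, -4.7, 0.4]
gripper_width: 0.099
grip_force: 30.0
```

{"fn": "servo_tool", "kwargs": {
  "delta_pos": [
    [0,0,0],
    [0,0,0],
    [0,0,0],
    [0,0,-3],
    [0,0,-3]
  ],
  "rotation": [
    [0,0,0],
    [0,0,0],
    [0,0,0],
    [0,0,0],
    [0,0,0]
  ],
  "hand": [0.3,0.3,0.3,0.3,0.3]
}}

```text
clock: 7.2
eef_pos: [0.736, -0.116, 0.2997]
eef_rot: [[-0.002, 1.0, -0.003], [1.0, 0.002, 0.001], [0.001, -0.003, -1.0]]
force: [-0.1, 0.4, 0.4]
gripper_width: 0.302
grip_force: 0.0
```

{"fn": "servo_tool", "kwargs": {
  "delta_pos": [
    [0,0,-1.5],
    [0,0,-1.5],
    [0,0,-1],
    [0,0,-1],
    [0,0,-1]
  ],
  "rotation": [
    [0,0,-0.143],
    [0,0,-0.143],
    [0,0,-0.143],
    [0,0,-0.143],
    [0,0,-0.143]
  ],
  "hand": [0.6,0.6,0.6,0.6,0.6]
}}

```text
clock: 7.7
eef_pos: [0.7368, -0.1162, 0.3608]
eef_rot: [[-0.662, 0.75, -0.0], [0.75, 0.662, 0.001], [0.001, 0.0, -1.0]]
force: [0.6, 0.1, 0.1]
gripper_width: 0.6
grip_force: 0.0
```

{"fn": "servo_tool", "kwargs": {
  "delta_pos": [
    [0,0,-1],
    [0,0,-1],
    [0,0,0],
    [0,0,0],
    [0,0,0]
  ],
  "rotation": [
    [0,0,-0.143],
    [0,0,-0.143],
    [0,0,-0.143],
    [0,0,-0.143],
    [0,0,-0.143]
  ],
  "hand": [0.6,0.6,0.6,0.6,0.6]
}}

```text
clock: 8.2
eef_pos: [0.7368, -0.1162, 0.3805]
eef_rot: [[-0.991, 0.132, -0.0], [0.132, 0.991, 0.001], [0.0, 0.0, -1.0]]
force: [-0.2, -0.2, 0.6]
gripper_width: 0.6
grip_force: 0.0
```

{"fn": "servo_tool", "kwargs": {
  "delta_pos": [
    [0,0,0],
    [2,4.5,0],
    [2,4.5,0],
    [2,4.5,0],
    [2,4.5,0]
  ],
  "rotation": [
    [0,0,-0.143],
    [0,0,0],
    [0,0,0],
    [0,0,0],
    [0,0,0]
  ],
  "hand": [0.6,0.6,0.6,0.6,0.6]
}}

```text
clock: 8.7
eef_pos: [0.655, 0.0647, 0.3803]
eef_rot: [[-1.0, -0.004, -0.0], [-0.004, 1.0, 0.001], [0.0, 0.001, -1.0]]
force: [0.2, -0.4, 0.0]
gripper_width: 0.597
grip_force: 0.0
```

{"fn": "servo_tool", "kwargs": {
  "delta_pos": [
    [0,0,0],
    [0,0,0]
  ],
  "rotation": [
    [0,0,0],
    [0,0,0]
  ],
  "hand": [0.6,0.6]
}}

```text
clock: 8.9
eef_pos: [0.6558, 0.0641, 0.3808]
eef_rot: [[-1.0, -0.007, 0.001], [-0.007, 1.0, -0.0], [-0.001, -0.0, -1.0]]
force: [1.1, -0.4, -0.0]
gripper_width: 0.596
grip_force: 0.0
```

```bash
python3 - <<'E'
from h import *
s=snap('wrist','w2'); print(np.round(s['extrinsics'],3).tolist())
st=monitor.get_state(); print(st['clock'],st['eef_pos'],np.round(st['eef_rot'],3).tolist(),st['gripper_width'],st['joint_positions'])
E
```

```text
[[-0.006, 0.964, 0.267, 0.582], [1.0, 0.006, 0.001, 0.064], [-0.0, 0.267, -0.964, 0.542], [0.0, 0.0, 0.0, 1.0]]
8.95 [0.65641098 0.06293161 0.38053427] [[-1.0, -0.005, 0.001], [-0.005, 1.0, -0.0], [-0.001, -0.0, -1.0]] 0.6006765869703102 [-8.83630552e-03  3.58438780e-01  1.13166315e+00 -4.49013822e-04
  1.65092819e+00 -1.58460960e+00]
```

View pics/w2.png

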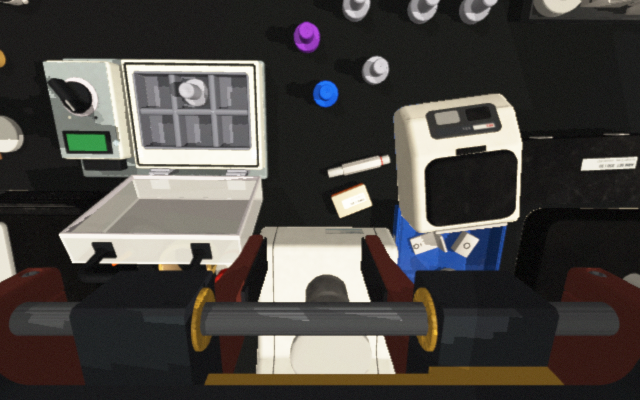

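The hood stands open. The crate spans roughly (133–248, 73–150), with the early shaft at (190,92), and the four grey shafts are at (376,68), (355,8), (423,8) and (476,10). I'm enlarging the crate for a precise pose.

```bash
python3 - <<'E'
from h import *
im=cv2.imread('pics/w2.png')
c=cv2.resize(im[50:185,30:275],None,fx=3.25,fy=3.25,interpolation=cv2.INTER_CUBIC)
cv2.imwrite('pics/wc2.png',(255*(c/255.)**.7).astype(np.uint8))
E
```

```text
(no output)
```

View pics/wc2.png

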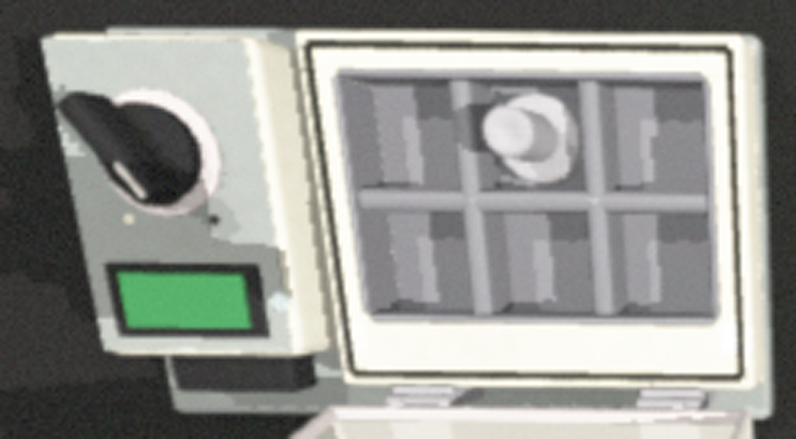

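```bash
cat > meas.py <<'E'
from h import *
s=snap('wrist')
def r(u,v,z): return ray(s,30+u/3.25-.35,50+v/3.25-.35,z)[:2].round(4)
for n,u,v,z in [('X-',472,201,.053),('X+',596,203,.053),('f-',461,82,.053),('f+',590,80,.053),('r-',484,314,.053),('r+',606,315,.053),('midL',358,199,.053),('midR',706,203,.053),('early',509,130,.077),('knobtip',68,100,.0995),('knobtip2',140,195,.0995),('rimFL',758,36,.053),('rimFR',296,33,.053)]:
    print(n,r(u,v,z))
g=cv2.cvtColor(s['frame'],cv2.COLOR_RGB2HSV)
m=((g[...,2]>70)&(g[...,1]<60)).astype(np.uint8); m[92:]=0; m[:,:335]=0; m[:,510:]=0
n,l,st,c=cv2.connectedComponentsWithStats(m)
for i in range(1,n):
    if st[i,4]>60: print(st[i],c[i].round(1))
E
python3 meas.py
python3 - <<'E'
import cv2
im=cv2.imread('pics/w2.png')
cv2.imwrite('pics/wc3.png',cv2.resize(im[0:100,320:510],None,fx=4,fy=4,interpolation=cv2.INTER_CUBIC))
E
```

```text
X- [ 0.5729 -0.1457]
X+ [ 0.5735 -0.0885]
f- [ 0.5218 -0.1448]
f+ [ 0.5207 -0.0869]
r- [ 0.6244 -0.1459]
r+ [ 0.6246 -0.0879]
midL [ 0.5723 -0.1983]
midR [ 0.5733 -0.0377]
early [ 0.544  -0.1162]
knobtip [ 0.5351 -0.2861]
knobtip2 [ 0.5721 -0.2642]
rimFL [ 0.5022 -0.0109]
rimFR [ 0.5019 -0.2156]
[343   0  28  21 471] [356.3   8.4]
[408   0  33  23 560] [422.8   9.4]
[460   0  39  23 614] [475.8   9.3]
[363  55  27  29 616] [376.1  68.9]
```

View pics/wc3.png

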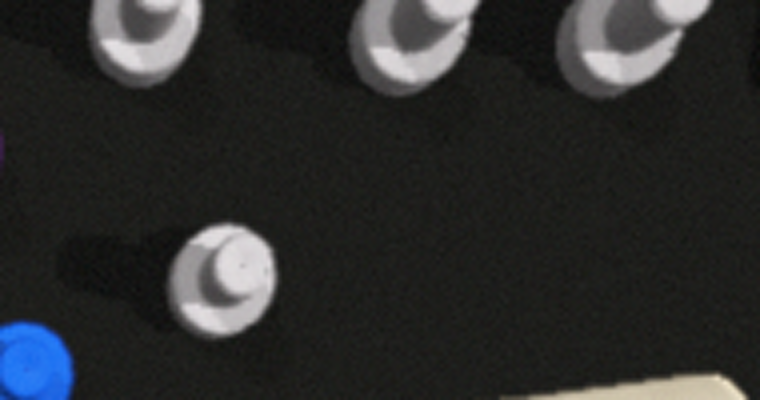

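```bash
python3 - <<'E'
from h import *
s=snap('wrist')
print('A',ray(s,381,66,.054))
T=np.array([[0.003,-0.964,-0.266,0.496],[-1.0,-0.002,-0.001,-0.158],[0,0.266,-0.964,0.524],[0,0,0,1]])
s0=dict(s,extrinsics=T)
for u,v in [(8.8,171.6),(61,171.6),(129,172),(95,111)]: print(ray(s0,u,v,.054)[:2].round(3))
print(monitor.get_state()['eef_pos'])
E
```

```text
A [0.50907174 0.15891486 0.054     ]
[0.418 0.304]
[0.418 0.225]
[0.418 0.122]
[0.507 0.157]
[0.65694852 0.06179412 0.38008119]
```

Box centre ≈ (0.573, −0.117), yaw −0.009. Shaft A, the grey one at px (376,68), is at (0.508, 0.158). I'll go above it.

{"fn": "servo_tool", "kwargs": {
  "delta_pos": [
    [2.5,1.6,4],
    [2.5,1.6,4],
    [2.5,1.6,4],
    [2.5,1.6,4],
    [2.5,1.6,4]
  ],
  "rotation": [
    [0,0,0],
    [0,0,0],
    [0,0,0],
    [0,0,0],
    [0,0,0]
  ],
  "hand": [0.6,0.6,0.6,0.6,0.6]
}}

```text
clock: 9.55
eef_pos: [0.531, 0.1416, 0.1788]
eef_rot: [[-1.0, -0.002, 0.001], [-0.002, 1.0, 0.0], [-0.001, 0.0, -1.0]]
force: [0.8, 0.2, -0.3]
gripper_width: 0.6
grip_force: 0.0
```

{"fn": "servo_tool", "kwargs": {
  "delta_pos": [
    [2.3,1.6,4],
    [0,0,3.5],
    [0,0,0],
    [0,0,0]
  ],
  "rotation": [
    [0,0,0],
    [0,0,0],
    [0,0,0],
    [0,0,0]
  ],
  "hand": [0.6,0.6,0.6,0.6]
}}

```text
clock: 9.95
eef_pos: [0.5092, 0.1575, 0.1053]
eef_rot: [[-1.0, -0.003, -0.0], [-0.003, 1.0, -0.0], [0.0, -0.0, -1.0]]
force: [0.4, 0.6, 0.1]
gripper_width: 0.595
grip_force: 0.0
```

```bash
python3 - <<'E'
from h import *
s=snap('wrist','w3'); st=monitor.get_state(); p=st['eef_pos']; print(st['clock'],p,np.round(st['eef_rot'],3).tolist())
print(proj(s,p), proj(s,[.508,.158,.054]),proj(s,[.508,.158,.018]),s['extrinsics'][0][3],s['extrinsics'][1][3])
im=s['frame'][:,:,::-1]; cv2.imwrite('pics/wc4.png',cv2.resize(im[100:300,200:440],None,fx=2.5,fy=2.5))
E
```

```text
10.0 [0.51033129 0.15773305 0.10639308] [[-1.0, -0.003, 0.002], [-0.003, 1.0, 0.0], [-0.002, 0.0, -1.0]]
[313.50196241 257.88005408] [313.95710953 223.67810366] [313.94183666 209.69015492] 0.43575817329785044 0.15774860888938635
```

View pics/wc4.png

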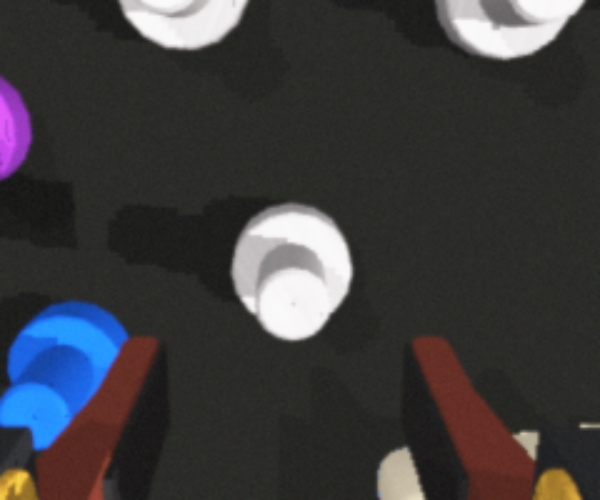

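Shaft A's top is centred between the fingers at crop (294,303), i.e. px (317.6,221), giving (0.506, 0.160). The blue one stays clear of the left finger. Now I descend and grip.

{"fn": "servo_tool", "kwargs": {
  "delta_pos": [
    [0.4,0.25,2.4],
    [0,0,2.5],
    [0,0,2.5],
    [0,0,0],
    [0,0,0]
  ],
  "rotation": [
    [0,0,0],
    [0,0,0],
    [0,0,0],
    [0,0,0],
    [0,0,0]
  ],
  "hand": [0.6,0.6,0.6,0.6,0.1]
}}

```text
clock: 10.5
eef_pos: [0.506, 0.1607, 0.0327]
eef_rot: [[-1.0, -0.003, 0.002], [-0.003, 1.0, 0.0], [-0.002, 0.0, -1.0]]
force: [0.0, 0.1, -0.1]
gripper_width: 0.547
grip_force: 0.0
```

{"fn": "servo_tool", "kwargs": {
  "delta_pos": [
    [0,0,0],
    [0,0,0],
    [0,0,0],
    [0,0,0]
  ],
  "rotation": [
    [0,0,0],
    [0,0,0],
    [0,0,0],
    [0,0,0]
  ],
  "hand": [0.1,0.1,0.1,0.1]
}}

```text
clock: 10.9
eef_pos: [0.5048, 0.1609, 0.032]
eef_rot: [[-1.0, -0.004, 0.002], [-0.004, 1.0, 0.0], [-0.002, 0.0, -1.0]]
force: [-0.1, -1.0, 5.9]
gripper_width: 0.246
grip_force: 30.0
```

{"fn": "servo_tool", "kwargs": {
  "delta_pos": [
    [0,0,-2],
    [0,0,-3],
    [0,0,-3],
    [0,0,0],
    [0,0,0]
  ],
  "rotation": [
    [0,0,0],
    [0,0,0],
    [0,0,0],
    [0,0,0],
    [0,0,0]
  ],
  "hand": [0.1,0.1,0.1,0.1,0.1]
}}

```text
clock: 11.4
eef_pos: [0.5042, 0.161, 0.1114]
eef_rot: [[-1.0, -0.004, 0.001], [-0.004, 1.0, 0.0], [-0.001, 0.0, -1.0]]
force: [-0.7, -0.3, -2.1]
gripper_width: 0.243
grip_force: 29.9
```

```bash
cat > held.py <<'E'
from h import *
import sys
s=snap('wrist'); st=monitor.get_state(); p=np.array(st['eef_pos']); print(st['clock'],p.round(4),st['gripper_width'])
im=s['frame'][:,:,::-1]; cv2.imwrite('pics/%s.png'%sys.argv[1],cv2.resize(im[160:300,250:390],None,fx=4,fy=4))
R=np.array(st['eef_rot'])
for d in (0,-.003,.003): print(d,proj(s,p+R@np.array([d,0,-.022])).round(1))
E
python3 held.py h1
```

```text
11.45 [0.5034 0.1608 0.1105] 0.24648442404670448
0 [312.8 271.5]
-0.003 [312.8 277. ]
0.003 [312.8 266. ]
```

View pics/h1.png

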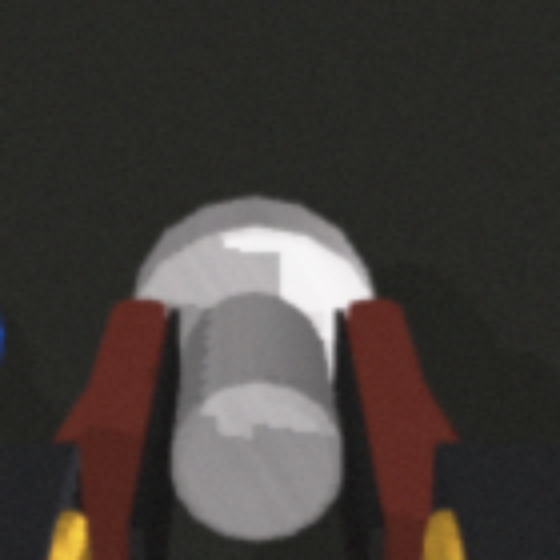

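The shaft is held: journal top at crop (258,460), i.e. px (314.5,275), which means it sits +2 mm in world x from the TCP. I'll carry it to the rear left cell.

{"fn": "servo_tool", "kwargs": {
  "delta_pos": [
    [0,0,-4],
    [-1.9,-4.43,0],
    [-1.9,-4.43,0],
    [-1.9,-4.43,0],
    [-1.9,-4.43,0]
  ],
  "rotation": [
    [0,0,0],
    [0,0,0],
    [0,0,0],
    [0,0,0],
    [0,0,0]
  ],
  "hand": [0.1,0.1,0.1,0.1,0.1]
}}

```text
clock: 11.95
eef_pos: [0.58, -0.0174, 0.1492]
eef_rot: [[-1.0, -0.005, -0.003], [-0.005, 1.0, 0.001], [0.003, 0.001, -1.0]]
force: [-0.1, 0.8, -1.3]
gripper_width: 0.243
grip_force: 29.9
```

{"fn": "servo_tool", "kwargs": {
  "delta_pos": [
    [-1.9,-4.43,0],
    [0,0,0],
    [0,0,0],
    [0,0,0]
  ],
  "rotation": [
    [0,0,0],
    [0,0,0],
    [0,0,0],
    [0,0,0]
  ],
  "hand": [0.1,0.1,0.1,0.1]
}}

```text
clock: 12.35
eef_pos: [0.5984, -0.0591, 0.1496]
eef_rot: [[-1.0, -0.004, -0.004], [-0.004, 1.0, 0.001], [0.004, 0.001, -1.0]]
force: [0.2, -0.5, -1.5]
gripper_width: 0.244
grip_force: 29.9
```

```bash
cat > crate.py <<'E'
from h import *
import sys
s=snap('wrist'); st=monitor.get_state(); print(st['clock'],np.round(st['eef_pos'],4),np.round(st['eef_rot'],4)[:2,:2].tolist())
im=s['frame'][:,:,::-1].copy()
c,sn=np.cos(-.009),np.sin(-.009)
for bx,by in [(0,.029),(0,-.029),(-.053,.029),(-.053,-.029),(0,.082),(0,-.082)]:
    u,v=proj(s,[.573+c*bx-sn*by,-.117+sn*bx+c*by,.053]); print(bx,by,u.round(1),v.round(1))
    cv2.circle(im,(int(round(u)),int(round(v))),1,(0,0,255),-1)
cv2.imwrite('pics/%s.png'%sys.argv[1],cv2.resize(im[60:310,170:480],None,fx=2.4,fy=2.4))
E
python3 crate.py p1
```

```text
12.4 [ 0.5986 -0.0588  0.15  ] [[-1.0, -0.0052], [-0.0052, 1.0]]
0 0.029 278.9 179.4
0 -0.029 209.6 178.5
-0.053 0.029 277.8 113.5
-0.053 -0.029 204.6 112.5
0 0.082 342.1 180.1
0 -0.082 146.1 177.7
```

View pics/p1.png

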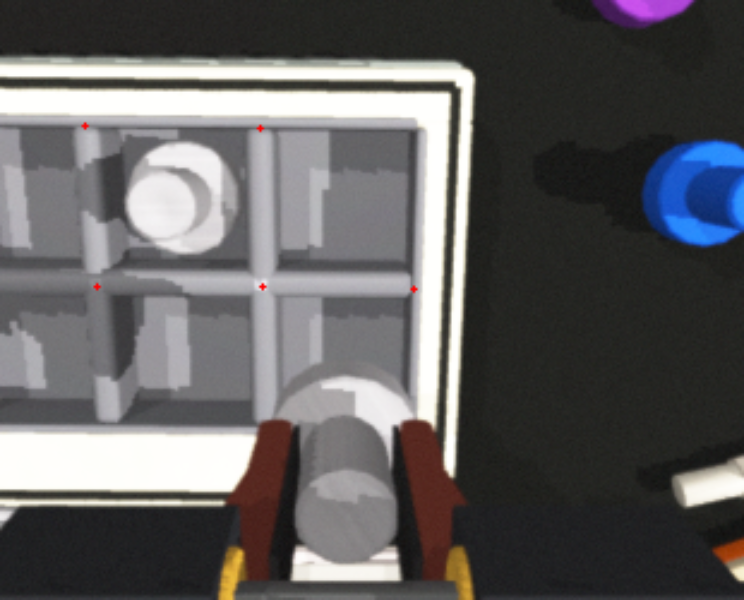

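Crate overlay: the true crossing is at crop (263,282) against my marker at 287, so the box centre x is nearer 0.5715. The held shaft is already over rear left to within about 1 mm. Lowering.

{"fn": "servo_tool", "kwargs": {
  "delta_pos": [
    [-0.05,-0.1,3],
    [0,0,2.5],
    [0,0,1.8],
    [0,0,1.3],
    [0,0,0.8]
  ],
  "rotation": [
    [0,0,0],
    [0,0,0],
    [0,0,0],
    [0,0,0],
    [0,0,0]
  ],
  "hand": [0.1,0.1,0.1,0.1,0.1]
}}

```text
clock: 12.9
eef_pos: [0.5997, -0.0599, 0.0561]
eef_rot: [[-1.0, -0.006, -0.002], [-0.006, 1.0, 0.001], [0.002, 0.001, -1.0]]
force: [0.3, -1.2, -1.3]
gripper_width: 0.239
grip_force: 29.9
```

{"fn": "servo_tool", "kwargs": {
  "delta_pos": [
    [0,0,0],
    [0,0,0]
  ],
  "rotation": [
    [0,0,0],
    [0,0,0]
  ],
  "hand": [0.1,0.1]
}}

```text
clock: 13.1
eef_pos: [0.601, -0.061, 0.0577]
eef_rot: [[-1.0, -0.005, 0.001], [-0.005, 1.0, -0.0], [-0.001, -0.0, -1.0]]
force: [0.2, -0.3, -0.9]
gripper_width: 0.24
grip_force: 29.9
```

{"fn": "servo_tool", "kwargs": {
  "delta_pos": [
    [0,0,0.2],
    [0,0,0],
    [0,0,0],
    [0,0,-4.5],
    [0,0,-5]
  ],
  "rotation": [
    [0,0,0],
    [0,0,0],
    [0,0,0],
    [0,0,0],
    [0,0,0]
  ],
  "hand": [0.1,0.4,0.4,0.4,0.4]
}}

```text
clock: 13.6
eef_pos: [0.5989, -0.0609, 0.1496]
eef_rot: [[-1.0, -0.004, -0.005], [-0.004, 1.0, 0.001], [0.005, 0.001, -1.0]]
force: [0.5, -0.7, 0.5]
gripper_width: 0.403
grip_force: 0.0
```

{"fn": "servo_tool", "kwargs": {
  "delta_pos": [
    [3.03,3.06,0],
    [3.03,3.06,0],
    [3.03,3.06,0],
    [3.03,3.06,0],
    [3.03,3.06,0]
  ],
  "rotation": [
    [0,0,0],
    [0,0,0],
    [0,0,0],
    [0,0,0],
    [0,0,0]
  ],
  "hand": [0.6,0.6,0.6,0.6,0.6]
}}

```text
clock: 14.1
eef_pos: [0.4474, 0.0921, 0.1507]
eef_rot: [[-1.0, -0.003, 0.001], [-0.003, 1.0, 0.0], [-0.001, 0.0, -1.0]]
force: [1.1, 1.2, 0.4]
gripper_width: 0.6
grip_force: 0.0
```

{"fn": "servo_tool", "kwargs": {
  "delta_pos": [
    [3.03,3.06,0],
    [0,0,4.5],
    [0,0,0],
    [0,0,0]
  ],
  "rotation": [
    [0,0,0],
    [0,0,0],
    [0,0,0],
    [0,0,0]
  ],
  "hand": [0.6,0.6,0.6,0.6]
}}

```text
clock: 14.5
eef_pos: [0.4178, 0.1214, 0.1054]
eef_rot: [[-1.0, -0.004, -0.002], [-0.004, 1.0, -0.0], [0.002, -0.0, -1.0]]
force: [0.7, 0.1, -0.3]
gripper_width: 0.6
grip_force: 0.0
```

```bash
cat > hov.py <<'E'
# find grey journal-top discs (z=.054) near the hand: Hough circles of the expected radius in the wrist image
from h import *
import sys
s=snap('wrist',sys.argv[1]); st=monitor.get_state(); p=np.array(st['eef_pos']); print(st['clock'],p.round(4),np.round(st['eef_rot'],4)[:2,:2].tolist())
cz=s['extrinsics'][2][3]-.054; r=.011/cz*s['fx']
g=cv2.GaussianBlur(cv2.cvtColor(s['frame'],cv2.COLOR_RGB2GRAY),(3,3),0); hs=cv2.cvtColor(s['frame'],cv2.COLOR_RGB2HSV)
big=cv2.resize(g,None,fx=3,fy=3,interpolation=cv2.INTER_CUBIC)
C=cv2.HoughCircles(big,cv2.HOUGH_GRADIENT_ALT,1.5,20,param1=150,param2=.6,minRadius=int(3*r*.85),maxRadius=int(3*r*2.1))
for u,v,q in ([] if C is None else C.reshape(-1,C.shape[-1])[:,:3]/3):
    if v<300: print('px',u.round(1),v.round(1),'r/exp',(q/r).round(2),'sat',hs[int(v),int(u),1],'val',hs[int(v),int(u),2],'at z.054',ray(s,u,v,.054)[:2].round(4),'z.018',ray(s,u,v,.018)[:2].round(4))
E
python3 hov.py w4
```

```text
14.55 [0.419  0.1214 0.1061] [[-1.0, -0.0037], [-0.0037, 1.0]]
px 440.5 211.0 r/exp 1.51 sat 2 val 141 at z.054 [0.4068 0.2118] z.018 [0.4173 0.2271]
px 536.0 215.0 r/exp 1.6 sat 6 val 134 at z.054 [0.4095 0.2802] z.018 [0.4205 0.3071]
px 458.0 226.0 r/exp 0.93 sat 1 val 249 at z.054 [0.418  0.2256] z.018 [0.4304 0.2433]
px 320.5 207.0 r/exp 1.39 sat 5 val 189 at z.054 [0.4042 0.1265] z.018 [0.4143 0.1273]
px 320.0 222.0 r/exp 0.91 sat 1 val 250 at z.054 [0.4154 0.1262] z.018 [0.4273 0.127 ]
px 430.5 122.0 r/exp 0.97 sat 190 val 255 at z.054 [0.3457 0.1984] z.018 [0.3459 0.2114]
```

Hough finds shaft D at (0.4155, 0.126) and C at (0.418, 0.2255), both grey (saturation ~1). I'll grip D.

{"fn": "servo_tool", "kwargs": {
  "delta_pos": [
    [0.25,0.45,2.4],
    [0,0,2.5],
    [0,0,2.45],
    [0,0,0],
    [0,0,0]
  ],
  "rotation": [
    [0,0,0],
    [0,0,0],
    [0,0,0],
    [0,0,0],
    [0,0,0]
  ],
  "hand": [0.6,0.6,0.6,0.6,0.1]
}}

```text
clock: 15.05
eef_pos: [0.4167, 0.1258, 0.0326]
eef_rot: [[-1.0, -0.003, 0.001], [-0.003, 1.0, 0.0], [-0.001, 0.0, -1.0]]
force: [-0.0, 0.2, 0.2]
gripper_width: 0.544
grip_force: 0.0
```

{"fn": "servo_tool", "kwargs": {
  "delta_pos": [
    [0,0,0],
    [0,0,0],
    [0,0,0],
    [0,0,0]
  ],
  "rotation": [
    [0,0,0],
    [0,0,0],
    [0,0,0],
    [0,0,0]
  ],
  "hand": [0.1,0.1,0.1,0.1]
}}

```text
clock: 15.45
eef_pos: [0.4162, 0.1262, 0.0324]
eef_rot: [[-1.0, -0.004, 0.002], [-0.004, 1.0, 0.0], [-0.002, 0.0, -1.0]]
force: [-0.4, -1.8, 6.0]
gripper_width: 0.245
grip_force: 30.0
```

{"fn": "servo_tool", "kwargs": {
  "delta_pos": [
    [0,0,-2],
    [0,0,-5],
    [0,0,-5],
    [0,0,0],
    [0,0,0]
  ],
  "rotation": [
    [0,0,0],
    [0,0,0],
    [0,0,0],
    [0,0,0],
    [0,0,0]
  ],
  "hand": [0.1,0.1,0.1,0.1,0.1]
}}

```text
clock: 15.95
eef_pos: [0.4162, 0.1263, 0.1527]
eef_rot: [[-1.0, -0.004, 0.003], [-0.004, 1.0, 0.001], [-0.003, 0.001, -1.0]]
force: [0.6, -0.4, -2.1]
gripper_width: 0.242
grip_force: 29.9
```

```bash
cat > hold.py <<'E'
# held shaft: top disc 22 mm above TCP; print its position in world, and crate crossing check
from h import *
s=snap('wrist'); st=monitor.get_state(); p=np.array(st['eef_pos']); R=np.array(st['eef_rot']); print(st['clock'],p.round(4),R.round(4)[:2,:2].tolist(),round(st['gripper_width'],3))
zt=p[2]+.022; r=.011/(s['extrinsics'][2][3]-zt)*s['fx']
g=cv2.GaussianBlur(cv2.cvtColor(s['frame'],cv2.COLOR_RGB2GRAY),(3,3),0)[200:320,240:390]
big=cv2.resize(g,None,fx=3,fy=3,interpolation=cv2.INTER_CUBIC)
C=cv2.HoughCircles(big,cv2.HOUGH_GRADIENT_ALT,1.5,10,param1=80,param2=.3,minRadius=int(3*r*.8),maxRadius=int(3*r*1.2))
for u,v,q in ([] if C is None else C.reshape(-1,C.shape[-1])[:,:3]/3):
    u+=240;v+=200; print('px',u.round(1),v.round(1),(q/r).round(2),'world',ray(s,u,v,zt)[:2].round(4),'offset',(ray(s,u,v,zt)-p)[:2].round(4))
E
python3 hold.py
```

```text
16.0 [0.4149 0.1261 0.1514] [[-1.0, -0.0043], [-0.0043, 1.0]] 0.245
px 314.0 270.5 0.86 world [0.415  0.1267] offset [0.0001 0.0006]
px 313.0 278.0 1.07 world [0.4191 0.1263] offset [0.0042 0.0001]
px 311.0 249.0 0.87 world [0.4034 0.1252] offset [-0.0114 -0.0009]
```

```bash
cat > edge.py <<'E'
from h import *
s=snap('wrist'); st=monitor.get_state(); p=np.array(st['eef_pos']); print(p.round(4),np.round(st['eef_rot'],4)[:2,:2].tolist())
g=cv2.cvtColor(s['frame'],cv2.COLOR_RGB2GRAY).astype(int)
print(g[282:304,313:316].mean(1).astype(int).tolist())
zt=p[2]+.022
for v in (291,293,295,297,299): print(v, (ray(s,314,v,zt)[0]-.011-p[0]).round(4))
E
python3 edge.py; python3 -c "
import cv2;g=cv2.cvtColor(cv2.imread('pics/h1.png'),6);print(g[490:560:4,250:262].mean(1).astype(int).tolist(),'rows from',160+490/4)"
```

```text
[0.4142 0.126  0.1506] [[-1.0, -0.0043], [-0.0043, 1.0]]
[159, 159, 159, 159, 158, 160, 156, 138, 89, 51, 43, 44, 45, 44, 45, 43, 47, 44, 45, 51, 68, 75]
291 -0.0003
293 0.0008
295 0.0019
297 0.0031
299 0.0042
[144, 145, 145, 145, 146, 145, 144, 146, 144, 144, 143, 137, 110, 61, 39, 37, 36, 34] rows from 282.5
```

{"fn": "servo_tool", "kwargs": {
  "delta_pos": [
    [-2.31,-3.785,0],
    [-2.31,-3.785,0],
    [-2.31,-3.785,0],
    [-2.31,-3.785,0],
    [-2.31,-3.785,0]
  ],
  "rotation": [
    [0,0,0],
    [0,0,0],
    [0,0,0],
    [0,0,0],
    [0,0,0]
  ],
  "hand": [0.1,0.1,0.1,0.1,0.1]
}}

```text
clock: 16.55
eef_pos: [0.5307, -0.0639, 0.1491]
eef_rot: [[-1.0, -0.004, -0.005], [-0.004, 1.0, 0.001], [0.005, 0.001, -1.0]]
force: [0.6, 0.5, -1.2]
gripper_width: 0.244
grip_force: 29.9
```

{"fn": "servo_tool", "kwargs": {
  "delta_pos": [
    [-2.31,-3.785,0],
    [-2.31,-3.785,0],
    [-2.31,-3.785,0],
    [0,0,0],
    [0,0,0]
  ],
  "rotation": [
    [0,0,0],
    [0,0,0],
    [0,0,0],
    [0,0,0],
    [0,0,0]
  ],
  "hand": [0.1,0.1,0.1,0.1,0.1]
}}

```text
clock: 17.05
eef_pos: [0.6002, -0.1762, 0.1487]
eef_rot: [[-1.0, -0.002, -0.005], [-0.002, 1.0, 0.002], [0.005, 0.002, -1.0]]
force: [0.1, 0.2, -1.2]
gripper_width: 0.244
grip_force: 29.9
```

```bash
cat > div.py <<'E'
# divider crossings by edge profile: centre of bright strip between the dark edges of dividers, near predicted positions
from h import *
s=snap('wrist'); st=monitor.get_state(); p=np.array(st['eef_pos']); print(st['clock'],p.round(4),np.round(st['eef_rot'],4)[:2,:2].tolist())
g=cv2.cvtColor(s['frame'],cv2.COLOR_RGB2GRAY)
c,sn=np.cos(-.009),np.sin(-.009)
W=lambda bx,by:[.5715+c*bx-sn*by,-.117+sn*bx+c*by,.053]
def strip(a,b,name,ax):   # sample across the divider from box pt a to b, print profile minima
    pts=np.linspace(a,b,61); m=np.array([[proj(s,W(x,y)) for x,y in pts+o] for o in (np.array([[0,1],[1,0]][ax])*k for k in (-.003,0,.003))])
    v=cv2.remap(g,m[...,0].astype(np.float32),m[...,1].astype(np.float32),cv2.INTER_CUBIC).mean(0).astype(int)
    print(name,v[::2].tolist())
import sys
for b in ((.058,),( .0,),(-.058,)): strip((-.015,b[0]),(.015,b[0]),'xdiv@y%+.3f'%b[0],0)
strip((-.029,.014),(-.029,.044),'ydiv+',1); strip((-.029,-.044),(-.029,-.014),'ydiv-',1)
E
python3 div.py
```

```text
17.1 [ 0.5996 -0.1751  0.149 ] [[-1.0, -0.0035], [-0.0035, 1.0]]
xdiv@y+0.058 [103, 102, 102, 103, 104, 104, 101, 78, 72, 72, 84, 122, 148, 163, 171, 167, 166, 163, 148, 116, 82, 80, 80, 81, 91, 128, 166, 189, 203, 213, 216]
xdiv@y+0.000 [191, 200, 199, 198, 183, 131, 89, 74, 65, 70, 76, 109, 146, 165, 173, 171, 168, 162, 153, 137, 97, 81, 82, 84, 83, 83, 82, 90, 103, 106, 106]
xdiv@y-0.058 [109, 110, 110, 107, 109, 110, 111, 96, 72, 71, 74, 102, 142, 161, 175, 172, 167, 161, 155, 142, 106, 86, 84, 85, 84, 83, 84, 91, 99, 107, 106]
ydiv+ [225, 221, 196, 144, 78, 64, 64, 64, 66, 79, 102, 130, 155, 165, 169, 174, 178, 171, 151, 159, 169, 169, 171, 144, 114, 118, 109, 107, 105, 107, 105]
ydiv- [112, 111, 111, 113, 112, 111, 112, 84, 65, 68, 88, 101, 111, 110, 109, 106, 104, 97, 83, 82, 82, 80, 98, 135, 152, 156, 156, 154, 154, 155, 156]
```

{"fn": "servo_tool", "kwargs": {
  "delta_pos": [
    [-0.1,-0.05,3],
    [0,0,2.5],
    [0,0,1.8],
    [0,0,1.2],
    [0,0,0.7]
  ],
  "rotation": [
    [0,0,0],
    [0,0,0],
    [0,0,0],
    [0,0,0],
    [0,0,0]
  ],
  "hand": [0.1,0.1,0.1,0.1,0.1]
}}

```text
clock: 17.6
eef_pos: [0.601, -0.1748, 0.0582]
eef_rot: [[-1.0, -0.005, -0.003], [-0.005, 1.0, 0.001], [0.003, 0.001, -1.0]]
force: [-0.4, -0.4, -2.0]
gripper_width: 0.244
grip_force: 29.9
```

{"fn": "servo_tool", "kwargs": {
  "delta_pos": [
    [0,0,0],
    [0,0,0]
  ],
  "rotation": [
    [0,0,0],
    [0,0,0]
  ],
  "hand": [0.1,0.1]
}}

```text
clock: 17.8
eef_pos: [0.6029, -0.1763, 0.0602]
eef_rot: [[-1.0, -0.004, 0.001], [-0.004, 1.0, -0.0], [-0.001, -0.0, -1.0]]
force: [0.4, -0.5, -1.2]
gripper_width: 0.245
grip_force: 29.9
```

{"fn": "servo_tool", "kwargs": {
  "delta_pos": [
    [0,0,0.35],
    [0,0,0],
    [0,0,0],
    [0,0,-4.5],
    [0,0,-5]
  ],
  "rotation": [
    [0,0,0],
    [0,0,0],
    [0,0,0],
    [0,0,0],
    [0,0,0]
  ],
  "hand": [0.1,0.4,0.4,0.4,0.4]
}}

```text
clock: 18.3
eef_pos: [0.6009, -0.1758, 0.1505]
eef_rot: [[-1.0, -0.004, -0.004], [-0.004, 1.0, 0.002], [0.004, 0.002, -1.0]]
force: [0.6, 0.1, 1.0]
gripper_width: 0.401
grip_force: 0.0
```

{"fn": "servo_tool", "kwargs": {
  "delta_pos": [
    [1.81,4.03,0],
    [1.81,4.03,0],
    [1.81,4.03,0],
    [1.81,4.03,0],
    [1.81,4.03,0]
  ],
  "rotation": [
    [0,0,0],
    [0,0,0],
    [0,0,0],
    [0,0,0],
    [0,0,0]
  ],
  "hand": [0.6,0.6,0.6,0.6,0.6]
}}

```text
clock: 18.8
eef_pos: [0.5106, 0.026, 0.1518]
eef_rot: [[-1.0, -0.004, 0.001], [-0.004, 1.0, 0.0], [-0.001, 0.0, -1.0]]
force: [0.1, -0.0, -0.5]
gripper_width: 0.596
grip_force: 0.0
```

{"fn": "servo_tool", "kwargs": {
  "delta_pos": [
    [1.81,4.03,0],
    [1.81,4.03,0],
    [1.81,4.03,0],
    [1.81,4.03,0],
    [1.81,4.03,0]
  ],
  "rotation": [
    [0,0,0],
    [0,0,0],
    [0,0,0],
    [0,0,0],
    [0,0,0]
  ],
  "hand": [0.6,0.6,0.6,0.6,0.6]
}}

```text
clock: 19.3
eef_pos: [0.4193, 0.2274, 0.1518]
eef_rot: [[-1.0, -0.004, 0.001], [-0.004, 1.0, 0.001], [-0.001, 0.001, -1.0]]
force: [0.6, 0.6, 0.8]
gripper_width: 0.604
grip_force: 0.0
```

{"fn": "servo_tool", "kwargs": {
  "delta_pos": [
    [0,0,4.5],
    [0,0,0],
    [0,0,0]
  ],
  "rotation": [
    [0,0,0],
    [0,0,0],
    [0,0,0]
  ],
  "hand": [0.6,0.6,0.6]
}}

```text
clock: 19.6
eef_pos: [0.4192, 0.2254, 0.1063]
eef_rot: [[-1.0, -0.004, -0.002], [-0.004, 1.0, -0.001], [0.002, -0.001, -1.0]]
force: [0.7, -0.1, 1.3]
gripper_width: 0.598
grip_force: 0.0
```

```bash
python3 hov.py w5
```

```text
19.65 [0.4204 0.2254 0.1071] [[-1.0, -0.0035], [-0.0035, 1.0]]
px 314.5 206.0 r/exp 1.48 sat 2 val 140 at z.054 [0.405  0.2261] z.018 [0.415  0.2262]
px 406.5 208.0 r/exp 1.5 sat 7 val 145 at z.054 [0.4062 0.2916] z.018 [0.4164 0.3027]
px 424.5 223.5 r/exp 0.9 sat 7 val 214 at z.054 [0.4178 0.3055] z.018 [0.4299 0.319 ]
px 315.5 223.5 r/exp 0.91 sat 1 val 249 at z.054 [0.4181 0.2269] z.018 [0.4303 0.2271]
```

{"fn": "servo_tool", "kwargs": {
  "delta_pos": [
    [0.2,0.1,2.5],
    [0,0,2.5],
    [0,0,2.45],
    [0,0,0],
    [0,0,0]
  ],
  "rotation": [
    [0,0,0],
    [0,0,0],
    [0,0,0],
    [0,0,0],
    [0,0,0]
  ],
  "hand": [0.6,0.6,0.6,0.6,0.1]
}}

```text
clock: 20.15
eef_pos: [0.419, 0.2264, 0.0328]
eef_rot: [[-1.0, -0.003, 0.001], [-0.003, 1.0, 0.0], [-0.001, 0.0, -1.0]]
force: [0.2, -1.0, -0.0]
gripper_width: 0.542
grip_force: 0.0
```

{"fn": "servo_tool", "kwargs": {
  "delta_pos": [
    [0,0,0],
    [0,0,0],
    [0,0,0],
    [0,0,0]
  ],
  "rotation": [
    [0,0,0],
    [0,0,0],
    [0,0,0],
    [0,0,0]
  ],
  "hand": [0.1,0.1,0.1,0.1]
}}

```text
clock: 20.55
eef_pos: [0.4184, 0.2269, 0.0324]
eef_rot: [[-1.0, -0.004, 0.001], [-0.004, 1.0, 0.0], [-0.001, 0.0, -1.0]]
force: [0.2, -1.3, 5.4]
gripper_width: 0.243
grip_force: 30.0
```

{"fn": "servo_tool", "kwargs": {
  "delta_pos": [
    [0,0,-2],
    [0,0,-5],
    [0,0,-5],
    [0,0,0],
    [0,0,0]
  ],
  "rotation": [
    [0,0,0],
    [0,0,0],
    [0,0,0],
    [0,0,0],
    [0,0,0]
  ],
  "hand": [0.1,0.1,0.1,0.1,0.1]
}}

```text
clock: 21.05
eef_pos: [0.4185, 0.2272, 0.1528]
eef_rot: [[-1.0, -0.004, 0.003], [-0.004, 1.0, 0.001], [-0.003, 0.001, -1.0]]
force: [-0.5, -1.2, -1.6]
gripper_width: 0.243
grip_force: 29.9
```

```bash
python3 edge.py
```

```text
[0.4172 0.2267 0.1514] [[-1.0, -0.0044], [-0.0044, 1.0]]
[157, 158, 156, 155, 154, 154, 152, 140, 107, 53, 46, 45, 44, 43, 45, 44, 45, 42, 45, 49, 67, 74]
291 0.0005
293 0.0016
295 0.0028
297 0.0039
299 0.0051
```

{"fn": "servo_tool", "kwargs": {
  "delta_pos": [
    [-1.37,-4.48,0],
    [-1.37,-4.48,0],
    [-1.37,-4.48,0],
    [-1.37,-4.48,0],
    [-1.37,-4.48,0]
  ],
  "rotation": [
    [0,0,0],
    [0,0,0],
    [0,0,0],
    [0,0,0],
    [0,0,0]
  ],
  "hand": [0.1,0.1,0.1,0.1,0.1]
}}

```text
clock: 21.6
eef_pos: [0.4857, 0.0016, 0.1494]
eef_rot: [[-1.0, -0.004, -0.005], [-0.004, 1.0, 0.001], [0.005, 0.001, -1.0]]
force: [0.3, 0.2, -0.6]
gripper_width: 0.245
grip_force: 29.9
```

{"fn": "servo_tool", "kwargs": {
  "delta_pos": [
    [-1.37,-4.48,0],
    [-1.37,-4.48,0],
    [-1.37,-4.48,0],
    [-1.37,-4.48,0],
    [0,0,0]
  ],
  "rotation": [
    [0,0,0],
    [0,0,0],
    [0,0,0],
    [0,0,0],
    [0,0,0]
  ],
  "hand": [0.1,0.1,0.1,0.1,0.1]
}}

```text
clock: 22.1
eef_pos: [0.544, -0.1812, 0.1494]
eef_rot: [[-1.0, -0.0, -0.001], [-0.0, 1.0, -0.001], [0.001, -0.001, -1.0]]
force: [0.4, 0.1, -1.2]
gripper_width: 0.244
grip_force: 29.9
```

{"fn": "servo_tool", "kwargs": {
  "delta_pos": [
    [0,0,0],
    [0,0,0]
  ],
  "rotation": [
    [0,0,0],
    [0,0,0]
  ],
  "hand": [0.1,0.1]
}}

```text
clock: 22.3
eef_pos: [0.541, -0.1743, 0.1498]
eef_rot: [[-1.0, -0.004, -0.004], [-0.004, 1.0, 0.002], [0.004, 0.002, -1.0]]
force: [-0.4, 0.8, -0.9]
gripper_width: 0.242
grip_force: 29.9
```

{"fn": "servo_tool", "kwargs": {
  "delta_pos": [
    [-0.1,-0.1,3],
    [0,0,2.5],
    [0,0,1.0],
    [0,0,0],
    [0,0,0]
  ],
  "rotation": [
    [0,0,0],
    [0,0,0],
    [0,0,0],
    [0,0,0],
    [0,0,0]
  ],
  "hand": [0.1,0.1,0.1,0.1,0.1]
}}

```text
clock: 22.8
eef_pos: [0.544, -0.1762, 0.0871]
eef_rot: [[-1.0, -0.005, 0.0], [-0.005, 1.0, 0.0], [-0.0, 0.0, -1.0]]
force: [-0.5, 0.6, -0.1]
gripper_width: 0.245
grip_force: 29.9
```

{"fn": "servo_tool", "kwargs": {
  "delta_pos": [
    [0,0,1.2],
    [0,0,1.0],
    [0,0,0.7],
    [0,0,0],
    [0,0,0]
  ],
  "rotation": [
    [0,0,0],
    [0,0,0],
    [0,0,0],
    [0,0,0],
    [0,0,0]
  ],
  "hand": [0.1,0.1,0.1,0.1,0.1]
}}

```text
clock: 23.3
eef_pos: [0.5436, -0.1768, 0.0574]
eef_rot: [[-1.0, -0.004, -0.001], [-0.004, 1.0, 0.0], [0.001, 0.0, -1.0]]
force: [-0.0, 0.3, -1.1]
gripper_width: 0.241
grip_force: 29.9
```

{"fn": "servo_tool", "kwargs": {
  "delta_pos": [
    [0,0,0.2],
    [0,0,0],
    [0,0,0],
    [0,0,-4.5],
    [0,0,-5]
  ],
  "rotation": [
    [0,0,0],
    [0,0,0],
    [0,0,0],
    [0,0,0],
    [0,0,0]
  ],
  "hand": [0.1,0.4,0.4,0.4,0.4]
}}

```text
clock: 23.8
eef_pos: [0.5423, -0.1762, 0.1502]
eef_rot: [[-1.0, -0.004, -0.004], [-0.004, 1.0, 0.002], [0.004, 0.002, -1.0]]
force: [1.9, -0.6, -0.5]
gripper_width: 0.4
grip_force: 0.0
```

{"fn": "servo_tool", "kwargs": {
  "delta_pos": [
    [1.12,4.39,0],
    [1.12,4.39,0],
    [1.12,4.39,0],
    [1.12,4.39,0],
    [1.12,4.39,0]
  ],
  "rotation": [
    [0,0,0],
    [0,0,0],
    [0,0,0],
    [0,0,0],
    [0,0,0]
  ],
  "hand": [0.6,0.6,0.6,0.6,0.6]
}}

```text
clock: 24.3
eef_pos: [0.4865, 0.0439, 0.1512]
eef_rot: [[-1.0, -0.004, 0.001], [-0.004, 1.0, 0.0], [-0.001, 0.0, -1.0]]
force: [0.5, 0.3, 0.4]
gripper_width: 0.601
grip_force: 0.0
```

{"fn": "servo_tool", "kwargs": {
  "delta_pos": [
    [1.12,4.39,0],
    [1.12,4.39,0],
    [1.12,4.39,0],
    [1.12,4.39,0],
    [1.12,4.39,0]
  ],
  "rotation": [
    [0,0,0],
    [0,0,0],
    [0,0,0],
    [0,0,0],
    [0,0,0]
  ],
  "hand": [0.6,0.6,0.6,0.6,0.6]
}}

```text
clock: 24.8
eef_pos: [0.4295, 0.2635, 0.1513]
eef_rot: [[-1.0, -0.004, 0.001], [-0.004, 1.0, 0.001], [-0.001, 0.001, -1.0]]
force: [1.0, 0.4, 0.1]
gripper_width: 0.6
grip_force: 0.0
```

{"fn": "servo_tool", "kwargs": {
  "delta_pos": [
    [1.12,4.39,0],
    [0,0,4.5],
    [0,0,0],
    [0,0,0]
  ],
  "rotation": [
    [0,0,0],
    [0,0,0],
    [0,0,0],
    [0,0,0]
  ],
  "hand": [0.6,0.6,0.6,0.6]
}}

```text
clock: 25.2
eef_pos: [0.4177, 0.305, 0.1056]
eef_rot: [[-1.0, -0.005, -0.002], [-0.005, 1.0, -0.001], [0.002, -0.001, -1.0]]
force: [-0.3, -0.5, 0.5]
gripper_width: 0.602
grip_force: 0.0
```

```bash
python3 hov.py w6
```

```text
25.25 [0.4188 0.3051 0.1065] [[-1.0, -0.0036], [-0.0036, 1.0]]
px 315.0 209.0 r/exp 1.49 sat 4 val 145 at z.054 [0.4056 0.306 ] z.018 [0.4159 0.3062]
px 315.0 224.5 r/exp 0.92 sat 5 val 225 at z.054 [0.4172 0.3061] z.018 [0.4294 0.3062]
px 533.0 199.5 r/exp 1.07 sat 9 val 252 at z.054 [0.3979 0.4593] z.018 [0.407  0.4854]
```

{"fn": "servo_tool", "kwargs": {
  "delta_pos": [
    [0.15,0.1,2.4],
    [0,0,2.5],
    [0,0,2.45],
    [0,0,0],
    [0,0,0]
  ],
  "rotation": [
    [0,0,0],
    [0,0,0],
    [0,0,0],
    [0,0,0],
    [0,0,0]
  ],
  "hand": [0.6,0.6,0.6,0.6,0.1]
}}

```text
clock: 25.75
eef_pos: [0.4181, 0.3062, 0.0335]
eef_rot: [[-1.0, -0.003, 0.001], [-0.003, 1.0, 0.001], [-0.001, 0.001, -1.0]]
force: [-0.1, -0.9, 0.9]
gripper_width: 0.546
grip_force: 0.0
```

{"fn": "servo_tool", "kwargs": {
  "delta_pos": [
    [0,0,0],
    [0,0,0],
    [0,0,0],
    [0,0,0]
  ],
  "rotation": [
    [0,0,0],
    [0,0,0],
    [0,0,0],
    [0,0,0]
  ],
  "hand": [0.1,0.1,0.1,0.1]
}}

```text
clock: 26.15
eef_pos: [0.4176, 0.3067, 0.033]
eef_rot: [[-1.0, -0.004, 0.001], [-0.004, 1.0, 0.0], [-0.001, 0.0, -1.0]]
force: [-0.5, -2.2, 5.5]
gripper_width: 0.242
grip_force: 29.9
```

{"fn": "servo_tool", "kwargs": {
  "delta_pos": [
    [0,0,-2],
    [0,0,-5],
    [0,0,-5],
    [0,0,0],
    [0,0,0]
  ],
  "rotation": [
    [0,0,0],
    [0,0,0],
    [0,0,0],
    [0,0,0],
    [0,0,0]
  ],
  "hand": [0.1,0.1,0.1,0.1,0.1]
}}

```text
clock: 26.65
eef_pos: [0.4176, 0.307, 0.1533]
eef_rot: [[-1.0, -0.004, 0.003], [-0.004, 1.0, 0.002], [-0.003, 0.002, -1.0]]
force: [-1.2, -0.2, -2.2]
gripper_width: 0.246
grip_force: 29.8
```

```bash
python3 edge.py
```

```text
[0.4164 0.3063 0.1518] [[-1.0, -0.0044], [-0.0044, 1.0]]
[162, 161, 161, 160, 160, 159, 158, 155, 144, 106, 55, 43, 46, 44, 46, 44, 43, 43, 45, 50, 66, 75]
291 0.0005
293 0.0017
295 0.0028
297 0.004
299 0.0051
```

{"fn": "servo_tool", "kwargs": {
  "delta_pos": [
    [-1.55,-4.58,0],
    [-1.55,-4.58,0],
    [-1.55,-4.58,0],
    [-1.55,-4.58,0],
    [-1.55,-4.58,0]
  ],
  "rotation": [
    [0,0,0],
    [0,0,0],
    [0,0,0],
    [0,0,0],
    [0,0,0]
  ],
  "hand": [0.1,0.1,0.1,0.1,0.1]
}}

```text
clock: 27.2
eef_pos: [0.4939, 0.0761, 0.1499]
eef_rot: [[-1.0, -0.004, -0.005], [-0.004, 1.0, 0.0], [0.005, 0.0, -1.0]]
force: [0.6, 0.5, -1.5]
gripper_width: 0.243
grip_force: 29.8
```

{"fn": "servo_tool", "kwargs": {
  "delta_pos": [
    [-1.55,-4.58,0],
    [-1.55,-4.58,0],
    [-1.55,-4.58,0],
    [0,0,0],
    [0,0,0]
  ],
  "rotation": [
    [0,0,0],
    [0,0,0],
    [0,0,0],
    [0,0,0],
    [0,0,0]
  ],
  "hand": [0.1,0.1,0.1,0.1,0.1]
}}

```text
clock: 27.7
eef_pos: [0.5411, -0.06, 0.1498]
eef_rot: [[-1.0, -0.001, -0.005], [-0.001, 1.0, 0.002], [0.005, 0.002, -1.0]]
force: [-0.1, -0.1, -2.0]
gripper_width: 0.244
grip_force: 29.8
```

{"fn": "servo_tool", "kwargs": {
  "delta_pos": [
    [0,0,3],
    [0,0,2.5],
    [0,0,1],
    [0,0,0],
    [0,0,0]
  ],
  "rotation": [
    [0,0,0],
    [0,0,0],
    [0,0,0],
    [0,0,0],
    [0,0,0]
  ],
  "hand": [0.1,0.1,0.1,0.1,0.1]
}}

```text
clock: 28.2
eef_pos: [0.5424, -0.0585, 0.0873]
eef_rot: [[-1.0, -0.005, -0.001], [-0.005, 1.0, 0.0], [0.001, 0.0, -1.0]]
force: [-0.3, -0.0, -1.8]
gripper_width: 0.245
grip_force: 29.8
```

{"fn": "servo_tool", "kwargs": {
  "delta_pos": [
    [0,0,1.3],
    [0,0,1.0],
    [0,0,0.75],
    [0,0,0],
    [0,0,0]
  ],
  "rotation": [
    [0,0,0],
    [0,0,0],
    [0,0,0],
    [0,0,0],
    [0,0,0]
  ],
  "hand": [0.1,0.1,0.1,0.1,0.1]
}}

```text
clock: 28.7
eef_pos: [0.5424, -0.0593, 0.0563]
eef_rot: [[-1.0, -0.004, -0.001], [-0.004, 1.0, 0.0], [0.001, 0.0, -1.0]]
force: [0.1, 0.4, -2.0]
gripper_width: 0.245
grip_force: 30.0
```

{"fn": "servo_tool", "kwargs": {
  "delta_pos": [
    [0,0,0.2],
    [0,0,0],
    [0,0,0],
    [0,0,-4.5],
    [0,0,-5]
  ],
  "rotation": [
    [0,0,0],
    [0,0,0],
    [0,0,0],
    [0,0,0],
    [0,0,0]
  ],
  "hand": [0.1,0.4,0.4,0.4,0.4]
}}

```text
clock: 29.2
eef_pos: [0.5408, -0.0589, 0.149]
eef_rot: [[-1.0, -0.004, -0.005], [-0.004, 1.0, 0.001], [0.005, 0.001, -1.0]]
force: [1.7, -0.9, 0.4]
gripper_width: 0.406
grip_force: 0.0
```

{"fn": "servo_tool", "kwargs": {
  "delta_pos": [
    [-2,2,-4],
    [-2,2,-4],
    [-2,2,-4],
    [-2,2,-4],
    [-2,2,-4]
  ],
  "rotation": [
    [0,0,0],
    [0,0,0],
    [0,0,0],
    [0,0,0],
    [0,0,0]
  ],
  "hand": [0.3,0.3,0.3,0.3,0.3]
}}

```text
clock: 29.7
eef_pos: [0.6425, 0.042, 0.3517]
eef_rot: [[-1.0, -0.004, 0.001], [-0.004, 1.0, 0.0], [-0.001, 0.0, -1.0]]
force: [1.4, -0.0, 0.1]
gripper_width: 0.304
grip_force: 0.0
```

{"fn": "servo_tool", "kwargs": {
  "delta_pos": [
    [0,0,-3],
    [0,0,0],
    [0,0,0]
  ],
  "rotation": [
    [0,0,0],
    [0,0,0],
    [0,0,0]
  ],
  "hand": [0.3,0.3,0.3]
}}

```text
clock: 30.0
eef_pos: [0.6423, 0.0412, 0.3799]
eef_rot: [[-1.0, -0.004, 0.001], [-0.004, 1.0, 0.0], [-0.001, 0.0, -1.0]]
force: [0.2, 0.3, -0.4]
gripper_width: 0.302
grip_force: 0.0
```

```bash
python3 - <<'E'
from h import *
s=snap('wrist','w7'); st=monitor.get_state(); print(st['clock'],st['eef_pos'],np.round(st['eef_rot'],4).tolist(),st['joint_positions'])
E
```

```text
30.05 [0.64148414 0.04097477 0.37852462] [[-1.0, -0.0041, -0.0017], [-0.0041, 1.0, 0.0001], [0.0017, 0.0002, -1.0]] [-4.36488774e-02  3.33143230e-01  1.17341284e+00  7.07469869e-05
  1.63677280e+00 -1.61856868e+00]
```

View pics/w7.png

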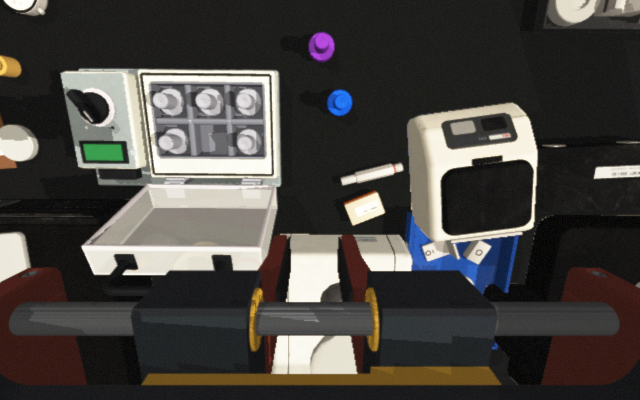

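All six shaft positions look right: rear left (247,143), rear right (172,143), front (167,100), (207,100), (247,100), all upright. Rear middle is empty and no grey shaft is left on the worktop. Now I go back to the handle to shut the hood.

{"fn": "servo_tool", "kwargs": {
  "delta_pos": [
    [-2.41,-3.99,0],
    [-2.41,-3.99,0],
    [-2.41,-3.99,0],
    [-2.41,-3.99,0],
    [0,0,0.5]
  ],
  "rotation": [
    [0,0,0],
    [0,0,0],
    [0,0,0],
    [0,0,0],
    [0,0,0.143]
  ],
  "hand": [0.4,0.4,0.4,0.4,0.4]
}}

```text
clock: 30.55
eef_pos: [0.7403, -0.1245, 0.3706]
eef_rot: [[-0.989, 0.145, -0.003], [0.145, 0.989, -0.001], [0.003, -0.002, -1.0]]
force: [0.2, 0.2, -0.1]
gripper_width: 0.4
grip_force: 0.0
```

{"fn": "servo_tool", "kwargs": {
  "delta_pos": [
    [0,0,0.5],
    [0,0,0.5],
    [0,0,0.5],
    [0,0,0.5],
    [0,0,0.5]
  ],
  "rotation": [
    [0,0,0.143],
    [0,0,0.143],
    [0,0,0.143],
    [0,0,0.143],
    [0,0,0.143]
  ],
  "hand": [0.4,0.4,0.4,0.4,0.4]
}}

```text
clock: 31.05
eef_pos: [0.7379, -0.1184, 0.3467]
eef_rot: [[-0.652, 0.758, -0.004], [0.758, 0.652, 0.001], [0.004, -0.002, -1.0]]
force: [-0.2, -0.2, -0.0]
gripper_width: 0.4
grip_force: 0.0
```

{"fn": "servo_tool", "kwargs": {
  "delta_pos": [
    [0,0,0.5],
    [0,0,0.5],
    [0,0,0.5],
    [0,0,0.5],
    [0,0,0.5]
  ],
  "rotation": [
    [0,0,0.143],
    [0,0,0.143],
    [0,0,0.143],
    [0,0,0.143],
    [0,0,0.143]
  ],
  "hand": [0.4,0.4,0.4,0.4,0.4]
}}

```text
clock: 31.55
eef_pos: [0.7378, -0.1184, 0.3218]
eef_rot: [[0.005, 1.0, -0.004], [1.0, -0.005, 0.001], [0.001, -0.004, -1.0]]
force: [-0.3, 0.6, -0.2]
gripper_width: 0.399
grip_force: 0.0
```

{"fn": "servo_tool", "kwargs": {
  "delta_pos": [
    [0,0,0],
    [0,0,0]
  ],
  "rotation": [
    [0,0,0],
    [0,0,0]
  ],
  "hand": [0.4,0.4]
}}

```text
clock: 31.75
eef_pos: [0.7383, -0.1183, 0.323]
eef_rot: [[-0.005, 1.0, -0.003], [1.0, 0.005, 0.001], [0.001, -0.003, -1.0]]
force: [-0.1, -0.4, 0.2]
gripper_width: 0.403
grip_force: 0.0
```

```bash
python3 - <<'E'
from h import *
s=snap('wrist','w8'); st=monitor.get_state(); print(st['clock'],st['eef_pos'],np.round(st['eef_rot'],4).tolist())
print([proj(s,[.739+d,-.075,.26]).round(1).tolist() for d in(-.005,0,.005)])
g=cv2.cvtColor(s['frame'],cv2.COLOR_RGB2GRAY)
for y in (-.085,-.075,-.068):
    u,v=proj(s,[.739,y,.26]); v=int(round(v)); print(v,g[v-1:v+2,int(u)-40:int(u)+41:2].mean(0).astype(int).tolist())
E
```

```text
31.8 [ 0.73865692 -0.11830693  0.32364949] [[-0.0051, 1.0, -0.0018], [1.0, 0.0051, 0.0006], [0.0006, -0.0018, -1.0]]
[[309.4, 162.3], [316.3, 162.3], [323.3, 162.3]]
176 [217, 211, 244, 245, 241, 238, 238, 234, 225, 209, 208, 207, 208, 209, 208, 207, 169, 30, 22, 24, 28, 24, 22, 170, 184, 30, 20, 20, 23, 24, 23, 23, 24, 24, 16, 16, 15, 12, 24, 61, 76]
162 [214, 228, 245, 244, 240, 239, 238, 235, 222, 208, 208, 207, 208, 210, 208, 208, 168, 30, 23, 28, 32, 24, 22, 129, 226, 39, 22, 23, 22, 25, 25, 23, 22, 20, 21, 20, 12, 13, 15, 14, 14]
152 [215, 230, 244, 244, 239, 238, 236, 115, 30, 30, 31, 32, 25, 25, 25, 24, 20, 22, 26, 31, 34, 29, 27, 209, 232, 49, 20, 24, 22, 24, 21, 22, 22, 21, 25, 22, 22, 14, 12, 13, 15]
```

{"fn": "servo_tool", "kwargs": {
  "delta_pos": [
    [0,0,3],
    [0,0,3],
    [0,0,2.25],
    [0,0,0],
    [0,0,0]
  ],
  "rotation": [
    [0,0,0],
    [0,0,0],
    [0,0,0],
    [0,0,0],
    [0,0,0]
  ],
  "hand": [0.4,0.4,0.4,0.4,0]
}}

```text
clock: 32.3
eef_pos: [0.7392, -0.1182, 0.2424]
eef_rot: [[-0.003, 1.0, -0.0], [1.0, 0.003, 0.0], [0.0, -0.0, -1.0]]
force: [-0.3, 0.3, 0.1]
gripper_width: 0.343
grip_force: 0.0
```

{"fn": "servo_tool", "kwargs": {
  "delta_pos": [
    [0,0,0],
    [0,0,0],
    [0,0,0],
    [0,0,0]
  ],
  "rotation": [
    [0,0,0],
    [0,0,0],
    [0,0,0],
    [0,0,0]
  ],
  "hand": [0,0,0,0]
}}

```text
clock: 32.7
eef_pos: [0.7401, -0.1184, 0.2438]
eef_rot: [[-0.002, 1.0, 0.003], [1.0, 0.002, -0.001], [-0.001, 0.003, -1.0]]
force: [0.5, -0.3, 3.8]
gripper_width: 0.109
grip_force: 30.0
```

```bash
python3 - <<'E'
import numpy as np
R=.21376;a=np.arctan2(18,213)
th=np.linspace(1.83,0,26); x=.6665-R*np.cos(th+a); z=.057+R*np.sin(th+a)
print(np.c_[np.diff(x),-np.diff(z)].round(4)*100); print(np.c_[x,z-.019][::5].round(4))
E
```

```text
[[-1.49 -0.47]
 [-1.52 -0.36]
 [-1.54 -0.25]
 [-1.56 -0.14]
 [-1.56 -0.02]
 [-1.56  0.09]
 [-1.55  0.21]
 [-1.53  0.32]
 [-1.5   0.43]
 [-1.47  0.54]
 [-1.43  0.65]
 [-1.37  0.75]
 [-1.32  0.85]
 [-1.25  0.94]
 [-1.18  1.03]
 [-1.1   1.11]
 [-1.02  1.19]
 [-0.93  1.26]
 [-0.83  1.33]
 [-0.73  1.38]
 [-0.63  1.43]
 [-0.52  1.47]
 [-0.41  1.51]
 [-0.3   1.53]
 [-0.19  1.55]]
[[0.7385 0.2393]
 [0.6617 0.2517]
 [0.5855 0.2358]
 [0.5201 0.1938]
 [0.474  0.131 ]
 [0.4535 0.056 ]]
```

{"fn": "servo_tool", "kwargs": {
  "delta_pos": [
    [0,-1.49,-0.45],
    [0,-1.52,-0.35],
    [0,-1.54,-0.25],
    [0,-1.56,-0.15],
    [0,-1.56,0]
  ],
  "rotation": [
    [0,0,0],
    [0,0,0],
    [0,0,0],
    [0,0,0],
    [0,0,0]
  ],
  "hand": [0,0,0,0,0]
}}

```text
clock: 33.2
eef_pos: [0.6649, -0.1179, 0.2567]
eef_rot: [[-0.002, 1.0, 0.007], [1.0, 0.002, 0.0], [0.0, 0.007, -1.0]]
force: [3.3, 2.1, 5.6]
gripper_width: 0.102
grip_force: 30.0
```

{"fn": "servo_tool", "kwargs": {
  "delta_pos": [
    [0,-1.56,0.1],
    [0,-1.55,0.2],
    [0,-1.53,0.32],
    [0,-1.5,0.43],
    [0,-1.47,0.54]
  ],
  "rotation": [
    [0,0,0],
    [0,0,0],
    [0,0,0],
    [0,0,0],
    [0,0,0]
  ],
  "hand": [0,0,0,0,0]
}}

```text
clock: 33.7
eef_pos: [0.5876, -0.1176, 0.2397]
eef_rot: [[-0.002, 1.0, 0.005], [1.0, 0.002, 0.001], [0.001, 0.005, -1.0]]
force: [1.4, 2.9, 3.8]
gripper_width: 0.106
grip_force: 30.0
```

{"fn": "servo_tool", "kwargs": {
  "delta_pos": [
    [0,-1.43,0.65],
    [0,-1.37,0.75],
    [0,-1.32,0.85],
    [0,-1.25,0.94],
    [0,-1.18,1.03]
  ],
  "rotation": [
    [0,0,0],
    [0,0,0],
    [0,0,0],
    [0,0,0],
    [0,0,0]
  ],
  "hand": [0,0,0,0,0]
}}

```text
clock: 34.2
eef_pos: [0.5216, -0.1175, 0.1967]
eef_rot: [[-0.002, 1.0, 0.003], [1.0, 0.002, 0.002], [0.002, 0.003, -1.0]]
force: [2.7, 4.2, 0.7]
gripper_width: 0.103
grip_force: 30.0
```

{"fn": "servo_tool", "kwargs": {
  "delta_pos": [
    [0,-1.1,1.11],
    [0,-1.02,1.19],
    [0,-0.93,1.26],
    [0,-0.83,1.33],
    [0,-0.73,1.38]
  ],
  "rotation": [
    [0,0,0],
    [0,0,0],
    [0,0,0],
    [0,0,0],
    [0,0,0]
  ],
  "hand": [0,0,0,0,0]
}}

```text
clock: 34.7
eef_pos: [0.4756, -0.1176, 0.1336]
eef_rot: [[-0.001, 1.0, 0.003], [1.0, 0.001, 0.002], [0.002, 0.003, -1.0]]
force: [3.2, 5.1, 0.8]
gripper_width: 0.104
grip_force: 30.0
```

{"fn": "servo_tool", "kwargs": {
  "delta_pos": [
    [0,-0.63,1.43],
    [0,-0.52,1.47],
    [0,-0.41,1.51],
    [0,-0.3,1.5],
    [0,-0.15,1.2]
  ],
  "rotation": [
    [0,0,0],
    [0,0,0],
    [0,0,0],
    [0,0,0],
    [0,0,0]
  ],
  "hand": [0,0,0,0,0]
}}

```text
clock: 35.2
eef_pos: [0.4554, -0.1179, 0.0621]
eef_rot: [[-0.001, 1.0, 0.002], [1.0, 0.001, 0.001], [0.001, 0.002, -1.0]]
force: [1.7, 5.0, 2.2]
gripper_width: 0.104
grip_force: 30.0
```

{"fn": "servo_tool", "kwargs": {
  "delta_pos": [
    [0,0,0.3],
    [0,0,0]
  ],
  "rotation": [
    [0,0,0],
    [0,0,0]
  ],
  "hand": [0,0]
}}

```text
clock: 35.4
eef_pos: [0.455, -0.1179, 0.059]
eef_rot: [[-0.001, 1.0, 0.0], [1.0, 0.001, 0.002], [0.002, 0.0, -1.0]]
force: [1.8, 6.0, -2.1]
gripper_width: 0.104
grip_force: 30.0
```

{"fn": "servo_tool", "kwargs": {
  "delta_pos": [
    [0,0,0.2],
    [0,0,0.2],
    [0,0,0]
  ],
  "rotation": [
    [0,0,0],
    [0,0,0],
    [0,0,0]
  ],
  "hand": [0,0,0]
}}

```text
clock: 35.7
eef_pos: [0.4551, -0.1181, 0.0577]
eef_rot: [[-0.002, 1.0, 0.001], [1.0, 0.002, 0.001], [0.001, 0.001, -1.0]]
force: [-5.5, 5.1, 28.2]
gripper_width: 0.104
grip_force: 30.0
```

{"fn": "servo_tool", "kwargs": {
  "delta_pos": [
    [0,0,0.2],
    [0,0,0]
  ],
  "rotation": [
    [0,0,0],
    [0,0,0]
  ],
  "hand": [0,0]
}}

```text
clock: 35.9
eef_pos: [0.4551, -0.1187, 0.0562]
eef_rot: [[-0.002, 1.0, 0.001], [1.0, 0.002, -0.0], [-0.0, 0.001, -1.0]]
force: [-7.6, 4.5, 34.5]
gripper_width: 0.098
grip_force: 30.0
```

The hood is seated: 28–34 N upward with no further travel. Release, rise and go over the knob.

{"fn": "servo_tool", "kwargs": {
  "delta_pos": [
    [0,0,-0.3],
    [0,0,0],
    [0,0,0],
    [0,0,-3],
    [0,0,-4]
  ],
  "rotation": [
    [0,0,0],
    [0,0,0],
    [0,0,0],
    [0,0,0],
    [0,0,0]
  ],
  "hand": [0.4,0.4,0.4,0.4,0.4]
}}

```text
clock: 36.4
eef_pos: [0.4529, -0.1181, 0.1252]
eef_rot: [[-0.002, 1.0, -0.005], [1.0, 0.002, 0.002], [0.002, -0.005, -1.0]]
force: [1.0, 0.5, -0.5]
gripper_width: 0.398
grip_force: 0.0
```

{"fn": "servo_tool", "kwargs": {
  "delta_pos": [
    [0,0,-4],
    [-3.94,2.45,0],
    [-3.94,2.45,0],
    [-3.94,2.45,0],
    [-3.94,2.45,0]
  ],
  "rotation": [
    [0,0,0],
    [0,0,0],
    [0,0,0],
    [0,0,0],
    [0,0,0]
  ],
  "hand": [0.4,0.4,0.4,0.4,0.4]
}}

```text
clock: 36.9
eef_pos: [0.5537, -0.2777, 0.1659]
eef_rot: [[-0.002, 1.0, -0.0], [1.0, 0.002, 0.0], [0.0, -0.0, -1.0]]
force: [1.1, 0.3, -0.0]
gripper_width: 0.401
grip_force: 0.0
```

{"fn": "servo_tool", "kwargs": {
  "delta_pos": [
    [0,0,0],
    [0,0,0],
    [0,0,0],
    [0,0,0],
    [0,0,0]
  ],
  "rotation": [
    [0,0,0.14],
    [0,0,0.14],
    [0,0,0.14],
    [0,0,0.14],
    [0,0,0.14]
  ],
  "hand": [0.4,0.4,0.4,0.4,0.4]
}}

```text
clock: 37.4
eef_pos: [0.5527, -0.2761, 0.1654]
eef_rot: [[0.647, 0.762, -0.001], [0.762, -0.647, 0.001], [-0.0, -0.001, -1.0]]
force: [-0.5, 0.2, -0.5]
gripper_width: 0.399
grip_force: 0.0
```

{"fn": "servo_tool", "kwargs": {
  "delta_pos": [
    [0,0,0],
    [0,0,0],
    [0,0,0],
    [0,0,0]
  ],
  "rotation": [
    [0,0,0.14],
    [0,0,0.14],
    [0,0,0],
    [0,0,0]
  ],
  "hand": [0.4,0.4,0.4,0.4]
}}

```text
clock: 37.8
eef_pos: [0.5529, -0.2761, 0.1658]
eef_rot: [[0.827, 0.562, -0.001], [0.562, -0.827, 0.0], [-0.0, -0.001, -1.0]]
force: [-1.1, 0.0, -0.2]
gripper_width: 0.404
grip_force: 0.0
```

```bash
python3 - <<'E'
from h import *
s=snap('wrist','w9'); st=monitor.get_state(); p=np.array(st['eef_pos']); R=np.array(st['eef_rot']); print(st['clock'],p.round(4),R.round(3).tolist(),st['force'])
im=s['frame'][:,:,::-1].copy()
for d in (-.025,0,.025):
    u,v=proj(s,p*[1,1,0]+[0,0,.0995]+R[:,0]*d*[1,1,0]); print(d,u,v); cv2.circle(im,(int(u),int(v)),1,(0,0,255),-1)
cv2.imwrite('pics/k1.png',cv2.resize(im[60:310,120:500],None,fx=2.1,fy=2.1))
E
```

```text
37.85 [ 0.5529 -0.2761  0.1658] [[0.828, 0.561, -0.001], [0.561, -0.828, 0.0], [-0.0, -0.001, -1.0]] [-0.74567374  0.02529713 -0.28593038]
-0.025 314.7889846399811 247.6116645267873
0 314.81443181314984 217.24896462583712
0.025 314.8413370621151 185.14653836919072
```

View pics/k1.png

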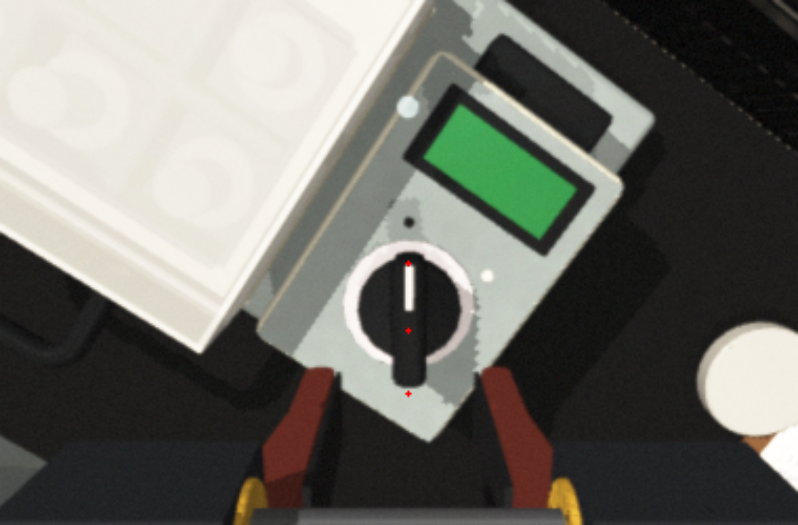

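The wing is aligned with the tool. It is centred at crop (409,319) against my marker (408,330), so I shift +3.5 mm along tool x, descend, grip and turn clockwise.

{"fn": "servo_tool", "kwargs": {
  "delta_pos": [
    [0.35,0,3],
    [0,0,3],
    [0,0,2.4],
    [0,0,0],
    [0,0,0]
  ],
  "rotation": [
    [0,0,0],
    [0,0,0],
    [0,0,0],
    [0,0,0],
    [0,0,0]
  ],
  "hand": [0.4,0.4,0.4,0.4,0]
}}

```text
clock: 38.35
eef_pos: [0.5559, -0.274, 0.0823]
eef_rot: [[0.829, 0.56, -0.001], [0.56, -0.829, 0.001], [-0.0, -0.001, -1.0]]
force: [-0.4, -0.2, 1.7]
gripper_width: 0.341
grip_force: 0.0
```

{"fn": "servo_tool", "kwargs": {
  "delta_pos": [
    [0,0,0],
    [0,0,0],
    [0,0,0],
    [0,0,0]
  ],
  "rotation": [
    [0,0,0],
    [0,0,0],
    [0,0,0],
    [0,0,0]
  ],
  "hand": [0,0,0,0]
}}

```text
clock: 38.75
eef_pos: [0.5564, -0.2743, 0.0834]
eef_rot: [[0.829, 0.559, 0.001], [0.559, -0.829, -0.001], [0.001, 0.001, -1.0]]
force: [-1.5, 2.7, 5.6]
gripper_width: 0.145
grip_force: 30.0
```

{"fn": "servo_tool", "kwargs": {
  "delta_pos": [
    [0,0,0],
    [0,0,0],
    [0,0,0],
    [0,0,0],
    [0,0,0]
  ],
  "rotation": [
    [0,0,0.13],
    [0,0,0.13],
    [0,0,0.13],
    [0,0,0.13],
    [0,0,0.13]
  ],
  "hand": [0,0,0,0,0]
}}

```text
clock: 39.25
eef_pos: [0.5569, -0.2758, 0.0835]
eef_rot: [[0.998, -0.062, 0.002], [-0.062, -0.998, -0.003], [0.002, 0.003, -1.0]]
force: [-0.6, -3.8, 2.9]
gripper_width: 0.142
grip_force: 30.0
```

{"fn": "servo_tool", "kwargs": {
  "delta_pos": [
    [0,0,0],
    [0,0,0],
    [0,0,0],
    [0,0,0],
    [0,0,0]
  ],
  "rotation": [
    [0,0,0.13],
    [0,0,0.13],
    [0,0,0.13],
    [0,0,0.12],
    [0,0,0]
  ],
  "hand": [0,0,0,0,0]
}}

```text
clock: 39.75
eef_pos: [0.5565, -0.2769, 0.0835]
eef_rot: [[0.842, -0.539, 0.002], [-0.539, -0.842, -0.005], [0.004, 0.003, -1.0]]
force: [-2.5, -6.0, 4.0]
gripper_width: 0.142
grip_force: 30.0
```

```bash
python3 - <<'E'
from h import *
st=monitor.get_state(); R=np.array(st['eef_rot']); print(st['eef_pos'],np.arctan2(R[1,0],R[0,0]),st['force'],st['torque'])
E
```

```text
[ 0.55650701 -0.27693209  0.08349534] -0.5696560282191852 [-2.47772941 -6.01327052  3.97001882] [-1.07165264  0.46561064  0.1397287 ]
```

{"fn": "servo_tool", "kwargs": {
  "delta_pos": [
    [0,0,0],
    [0,0,0],
    [0,0,0]
  ],
  "rotation": [
    [0,0,0.06],
    [0,0,0.05],
    [0,0,0]
  ],
  "hand": [0,0,0]
}}

```text
clock: 40.05
eef_pos: [0.5564, -0.277, 0.0835]
eef_rot: [[0.78, -0.626, 0.001], [-0.626, -0.78, -0.005], [0.004, 0.003, -1.0]]
force: [-2.5, -6.6, 3.6]
gripper_width: 0.152
grip_force: 31.1
```

```bash
python3 - <<'E'
from h import *
st=monitor.get_state(); R=np.array(st['eef_rot']); print(st['eef_pos'],np.arctan2(R[1,0],R[0,0]),st['force'],st['torque'])
E
```

```text
[ 0.55638945 -0.27702837  0.08349219] -0.6761407722665558 [-2.50493089 -6.61136212  3.64139213] [-1.09319489  0.5404495   0.78269783]
```

Torque rose from 0.14 to 0.78 N m and the angle saturated, so the knob is at its stop. Releasing so it springs back.

{"fn": "servo_tool", "kwargs": {
  "delta_pos": [
    [0,0,0],
    [0,0,0],
    [0,0,0],
    [0,0,0],
    [0,0,0]
  ],
  "rotation": [
    [0,0,0],
    [0,0,0],
    [0,0,0],
    [0,0,0],
    [0,0,0]
  ],
  "hand": [0.8,0.8,0.8,0.8,0.8]
}}

```text
clock: 40.55
eef_pos: [0.5559, -0.2737, 0.0822]
eef_rot: [[0.779, -0.627, -0.0], [-0.627, -0.779, 0.001], [-0.001, -0.0, -1.0]]
force: [1.4, -1.1, -1.7]
gripper_width: 0.565
grip_force: 0.8
```

{"fn": "servo_tool", "kwargs": {
  "delta_pos": [
    [0,0,-3],
    [0,0,-5],
    [0,0,-5],
    [0,0,-3],
    [0,0,0]
  ],
  "rotation": [
    [0,0,0],
    [0,0,0],
    [0,0,0],
    [0,0,0],
    [0,0,0]
  ],
  "hand": [0.8,0.8,0.8,0.8,0.8]
}}

```text
clock: 41.05
eef_pos: [0.5577, -0.2746, 0.2471]
eef_rot: [[0.779, -0.626, 0.006], [-0.626, -0.78, -0.003], [0.007, -0.001, -1.0]]
force: [0.5, 0.5, 0.4]
gripper_width: 0.798
grip_force: 0.0
```

{"fn": "servo_tool", "kwargs": {
  "delta_pos": [
    [0,0,0],
    [0,0,0]
  ],
  "rotation": [
    [0,0,0],
    [0,0,0]
  ],
  "hand": [0.8,0.8]
}}

```text
clock: 41.25
eef_pos: [0.5544, -0.2729, 0.2401]
eef_rot: [[0.779, -0.627, -0.004], [-0.626, -0.779, 0.003], [-0.005, 0.0, -1.0]]
force: [-0.2, 0.5, -0.7]
gripper_width: 0.799
grip_force: 0.0
```

```bash
python3 - <<'E'
from h import *
s=snap('wrist','end'); st=monitor.get_state(); print(st['clock'],st['eef_pos'],st['force'])
# knob wing mark (white line) and hood front-top edge, numerically
g=cv2.cvtColor(s['frame'],cv2.COLOR_RGB2GRAY)
K=np.array([.5555,-.2745])
best=[]
for a in np.arange(-1.5,1.6,.1):
    v=[]
    for r in np.linspace(-.023,.023,13):
        u,w=proj(s,[K[0]+r*np.cos(a),K[1]+r*np.sin(a),.0995])
        if 0<=u<640 and 0<=w<400: v.append(int(g[int(w),int(u)]))
    best.append((round(a,1),int(np.mean(v)) if v else None, int(np.max(v[:4])) if v else None, int(max(v[-2:])) if v else None))
print(best)
t=snap('top'); 
for n,p in [('FL',[.4995,-.017,.096]),('FR',[.4995,-.2175,.096]),('barL',[.4535,-.063,.075]),('barR',[.4535,-.173,.075])]: print(n,proj(s,p).round(1))
E
```

```text
41.3 [ 0.55448549 -0.27301291  0.2398822 ] [ 0.0482994   0.51254378 -0.83665502]
[(np.float64(-1.5), 56, 206, 60), (np.float64(-1.4), 51, 183, 34), (np.float64(-1.3), 50, 210, 19), (np.float64(-1.2), 48, 185, 20), (np.float64(-1.1), 53, 211, 29), (np.float64(-1.0), 53, 207, 16), (np.float64(-0.9), 53, 182, 22), (np.float64(-0.8), 49, 154, 21), (np.float64(-0.7), 50, 163, 43), (np.float64(-0.6), 53, 176, 87), (np.float64(-0.5), 51, 150, 90), (np.float64(-0.4), 63, 212, 174), (np.float64(-0.3), 57, 187, 181), (np.float64(-0.2), 62, 208, 185), (np.float64(-0.1), 58, 213, 185), (np.float64(0.0), 58, 213, 188), (np.float64(0.1), 59, 217, 184), (np.float64(0.2), 56, 207, 165), (np.float64(0.3), 46, 147, 121), (np.float64(0.4), 39, 29, 111), (np.float64(0.5), 62, 28, 141), (np.float64(0.6), 93, 27, 214), (np.float64(0.7), 77, 27, 124), (np.float64(0.8), 57, 25, 145), (np.float64(0.9), 46, 18, 166), (np.float64(1.0), 57, 93, 204), (np.float64(1.1), 52, 130, 211), (np.float64(1.2), 53, 138, 205), (np.float64(1.3), 51, 130, 201), (np.float64(1.4), 57, 120, 175), (np.float64(1.5), 52, 78, 181)]
FL [173.8 360.7]
FR [305.4 263.4]
barL [233.4 352.8]
barR [301.4 304.4]
```

```bash
python3 - <<'E'
from h import *
s=snap('wrist'); st=monitor.get_state()
def H(p,R): T=np.eye(4);T[:3,:3]=R;T[:3,3]=p;return T
X=np.linalg.inv(H(st['eef_pos'],st['eef_rot']))@np.array(s['extrinsics'])
s9=dict(s,extrinsics=H([.5529,-.2761,.1658],[[.828,.561,-.001],[.561,-.828,0],[0,-.001,-1]])@X)
for z in (.09,.096,.102,.11): print(z,proj(s9,[.5715-.072-.001,-.1175-.1,z]).round(1),'seen 217.6,227.6')
E
```

```text
0.09 [215.3 227.6] seen 217.6,227.6
0.096 [213.  230.1] seen 217.6,227.6
0.102 [210.6 232.8] seen 217.6,227.6
0.11 [207.1 236.6] seen 217.6,227.6
```

The knob is back at its rest angle (0.6 rad) and the hood's front corner sits at its shut height. Handing in.

```bash
python3 -c "
from rig import manip
print(manip.job_done())"
```

```text
the job is handed in; nothing more can be done
None
```

The job is handed in: all four worktop shafts stand in their own cells with the early shaft left in place, the hood was shut, and then the knob was turned to its stop and sprang back; the bush was not touched.

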